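Make up a blood-draw kit and a urine kit

ROBOT

A 6-joint arm with a two-finger parallel gripper is mounted at the origin on the work surface. World frame = base frame: x ahead of the robot, y to its left, z up, the work surface at z = 0. Lengths are in m, angles in rad, forces in N, time in s.
With the tool pointing down it reaches from about 0.25 to 0.775 m from the base axis. Payload 4 kg.
Tool frame: the origin (TCP) lies midway between the tips of the shut fingers; the grasp point (between the pads) lies 19 mm behind it (robot.grip_point_offset is the distance from the TCP to the grasp point, in m); x points along the fingers, y is the direction in which the jaws open and shut, and the axes are right-handed (so a half turn about x gives the same grasp; the last joint's range is limited). The gripper opens to 94 mm and grips with 3 to 60 N. Pads are 16 mm wide; open, the fingers measure 119 mm over their backs; the gripper's body (75 mm by 177 mm) begins 78 mm behind the grasp point.
Start: joints at [1.005, 0.087, 1.371, -0, 1.684, -0.103], TCP at [0.246, 0.492, 0.173] pointing down, gripper open.
Joint ranges: [-3.1, 3.1], [-0.76, 2.03], [0.27, 2.55], [-1.08, 4.22], [0.17, 2.65], [-2.57, 2.57]. Speed limits (rad/s): [2.79, 2.79, 3.14, 3.14, 3.14, 3.14].

INTERFACE

Orientations are given as [roll, pitch, yaw] about the fixed x, y, z axes, in that order (R = Rz(yaw) Ry(pitch) Rx(roll)).
In Python, from cell import robot gives the robot as it stands.
- The arm moves only by the shell command python3 -m handwheel 'ROWS' [FORCE]. ROWS is JSON, a list of rows, each a list of 3 entries, a list of its own where there are three numbers: the shift along the tool's x, y, z in mm, then the turn, a rotation vector about the tool's x, y, z in rad, then the closure, from 0 (fully open) to 1 (shut). In form: [[[tx, ty, tz], [rx, ry, rz], grip], ...]. A call has 1 to 8 rows; each row is the pose to reach, as a shift and turn from the pose commanded when the call began, along the tool's axes at that moment; what a row does not reach only later rows make up. A row lasts 1/12 s, in which the tool goes at most 41.7 mm and 7.16 degrees, less where a joint would pass 70% of its speed; a pose out of reach is approached as far as the arm can. A call with a gripper value outside its range is refused whole. The fingers move at their own pace and stop on an object; FORCE is the grip in N (left out, the last holds). Time passes only in rows, so rows that repeat a pose let the fingers close. It gives the time, the measured TCP pose, the force and the opening at its end, in the units of the state.
- robot.read_state(): the state, without advancing time (a new reading comes with each control period).
- robot.snapshot(name): name is "scene" or "side" or "wrist"; returns the picture (400x640x3 uint8, blue, green, red); there is no depth.
- robot.get_calibration(name): a dict with "fx", "fy", "cx", "cy" (pixels), "position" and "attitude" of the camera in the world; the wrist camera has in their place "hand_eye" (4x4, takes a point from camera to tool coordinates, whose origin is the TCP and whose axes are the tool frame's). Camera axes: x right, y down, z forward; pixel columns grow to the right and rows downward; lengths in m; the calibration is good to about 2 mm. A picture is of the moment at which its call begins: read the wrist's pose just before it. get_calibration takes no time and is no camera call.
- robot.close_job(): hands the job in, once; it reports no verdict.
The state is a dict: "t": time; "q": joint angles; "dq": joint speeds; "effort": joint torques, N m; "position": TCP position; "ee_rot": TCP orientation; "ft_force": force on the tool from outside, world axes, zero at the start; "wrist_torque": the same for the moment, N m; "grip_width": opening from 0.0 (shut) to 1.0 (fully open).
Only numpy, scipy, OpenCV 4.12 (cv2) and the standard library are available. Lean on these libraries where they do the work, as an engineer would, in place of code of your own. Each camera call takes 0.05 s, during which the arm holds its last target.

TASK

Make up the two collection kits in the white compartment trays. The blood-draw kit goes in the three-compartment tray: the long tube lying in the narrow compartment at the tray's end, the tube holder standing on its flange in the middle one, and the roll of tape lying flat in the wide one; the urine kit goes in the two-compartment tray: the short tube lying in the narrower compartment and the large specimen cup standing, lid up, in the wider one. Put each thing fully inside its compartment, on the tray's floor, and leave the small cup, the highlighter and the spray bottle standing or lying where they are.

Things in the scene. Friction and masses are not known exactly. Their poses are not given: they have to be found in the camera images.
- big_tray: White grey-floored kit tray, three compartments, 280 x 148 mm over the lip. Fixed. Floor 3 mm thick, walls 18 high, dividers 14, both 4 thick. Origin: centre of underside; y along the row of compartments, z up. Each is 126 mm long (x), centred at x = 0. Narrow end one (long tube): 74 wide, at y = +91 mm; middle (tube holder): 74 wide, y = +13; wide end one (tape): 100 wide, y = -78.
- small_tray: White grey-floored kit tray, two compartments, 194 x 148 mm over the lip. Fixed. Floor 3 mm thick, walls 18 high, dividers 14, both 4 thick. Origin: centre of underside; y along the row of compartments, z up. Each is 126 mm long (x), centred at x = 0. Narrower one (short tube): 74 wide, at y = +48 mm; wider one (large cup): 92 wide, y = -39.
- long_tube: The long capped tube, pale with a white label and eight-sided grey cap, lying, 100 mm long. Body 16 mm in diameter; cap 20 mm long, 18 mm across the flats, which keep it from rolling freely. Origin: on the tube's axis at mid length; x along the tube, towards the cap. Mass about 18 g. The longer of the two tubes.
- short_tube: The short capped tube, pale with a white label and eight-sided grey cap, lying, 72 mm long. Body 13 mm in diameter; cap 20 mm long, 15 mm across the flats, which keep it from rolling freely. Origin: on the tube's axis at mid length; x along the tube, towards the cap. Mass about 12 g. The shorter of the two tubes.
- tube_holder: Tube holder (the white plastic barrel that a blood tube is pushed into), standing on its wide flange: flange 32 mm in diameter and 3 mm thick at the bottom, barrel 23 mm in diameter narrowing to 21 mm at 44 mm height, then a shoulder and an 8 mm wide nose up to 57 mm. Origin: centre of the underside of the flange, z up. Mass 14 g.
- tape_roll: Roll of white paper surgical tape lying flat, 50 mm in diameter with a 30 mm hole, 24 mm high. Origin: centre of the underside, z up. Mass about 30 g.
- large_cup: The larger of two specimen cups: pale tapered cup with a white ribbed screw lid, standing. 68 mm high; the lid, its top 14 mm, is 57 mm in diameter; the body tapers from 52 mm under the lid to 46 mm at the foot. Origin: centre of the underside, z up. Mass about 50 g.
- small_cup: The smaller specimen cup of the same kind, 44 mm high, lid 36 mm in diameter, standing among the stock. Not wanted in either kit: to be left where it is. Origin: centre of the underside, z up.
- highlighter: Flat highlighter pen, yellow with a grey cap, 117 mm long, 26 mm wide, 18 mm high, lying among the stock. To be left where it is. Origin: on the counter under about its middle; x along the pen, towards the cap.
- spray_bottle: White spray bottle, 58 mm in diameter and 198 mm high, standing at the right-hand side of the counter. To be left where it is. Origin: centre of the underside, z up.
There are look-alikes about, which are no part of the job. What is shaped like the long_tube but red is not meant. What is shaped like the tube_holder but black is not meant.

How it is judged:
At the end, for the whole second after the job is handed in: Long tube (level), tube holder (upright within 7 degrees) and tape roll (flat) are in the narrow end, middle and wide compartments of the big tray, short tube (level) and large cup (upright) in the narrower and wider ones of the small tray: each wholly inside, on the floor, released, at rest (x of long_tube in the frame of big_tray between -0.025 and 0.025 m and y of long_tube in the frame of big_tray between 0.06 and 0.122 m and z of long_tube in the frame of big_tray below 0.018 m and angle between long_tube's own x axis and vertical between 1.42 and 1.72 rad and linear speed of each of long_tube, tube_holder, tape_roll, short_tube, large_cup below 0.01 m/s and angular speed of each of long_tube, tube_holder, tape_roll, short_tube, large_cup below 0.2 rad/s and x of tube_holder in the frame of big_tray between -0.051 and 0.051 m and y of tube_holder in the frame of big_tray between -0.012 and 0.038 m and z of tube_holder in the frame of big_tray below 0.007 m and angle between each of tube_holder, large_cup's own z axis and vertical below 0.12 rad and x of tape_roll in the frame of big_tray between -0.042 and 0.042 m and y of tape_roll in the frame of big_tray between -0.107 and -0.049 m and z of tape_roll in the frame of big_tray below 0.032 m and (angle between tape_roll's own z axis and vertical below 0.12 rad or angle between tape_roll's own z axis and vertical above 3.02 rad) and x of short_tube in the frame of small_tray between -0.04 and 0.04 m and y of short_tube in the frame of small_tray between 0.015 and 0.081 m and z of short_tube in the frame of small_tray below 0.016 m and angle between short_tube's own x axis and vertical between 1.42 and 1.72 rad and x of large_cup in the frame of small_tray between -0.044 and 0.044 m and y of large_cup in the frame of small_tray between -0.066 and -0.012 m and z of large_cup in the frame of small_tray below 0.007 m); the robot touches nothing.
It fails at once if the small cup is pushed more than 30 mm from its place or knocked over (distance of small_cup from where it was at the start of the episode above 0.03 m or angle between small_cup's own z axis and vertical above 0.5 rad).
It fails at once if the highlighter is pushed more than 30 mm from its place or knocked over (distance of highlighter from where it was at the start of the episode above 0.03 m or angle between highlighter's own z axis and vertical above 0.5 rad).
It fails at once if the spray bottle is pushed more than 30 mm from its place or knocked over (distance of spray_bottle from where it was at the start of the episode above 0.03 m or angle between spray_bottle's own z axis and vertical above 0.5 rad).
It also fails if it takes over 120 s, if anything falls off the work surface, if the arm or the gripper's body presses on something with over 40 N, if the wrist force passes 120 N, or if a joint passes its speed limit or range.

## Working session

There is one attempt and no reset: what is moved stays moved. The work goes in short steps, Python scripts to look and compute and a shell command to move; the robot and the scene stay as the last step left them, time stands still between calls to the robot, and variables do not carry over. Pictures are saved under pics/ and viewed, and the job is handed in when it is done.

```bash
ls; mkdir -p pics; python3 - <<'E'
from cell import robot
import cv2
s=robot.read_state();print({k:s[k] for k in('t','position','ee_rot','grip_width','ft_force')})
for n in('scene','side','wrist'):
    cv2.imwrite(f'pics/{n}0.png',robot.snapshot(n)); print(n,robot.get_calibration(n))
E
```

```text
pics
{'t': 0.0, 'position': array([0.24524173, 0.49163356, 0.17213132]), 'ee_rot': array([-1.65087948,  1.56867897, -2.11363104]), 'grip_width': 1.0037523256751937, 'ft_force': array([-0.157621  , -0.52043777,  0.23668939])}
scene {'fx': 475.00756317592425, 'fy': 475.00756317592425, 'cx': 322.15982584619235, 'cy': 201.61149636153402, 'position': array([ 0.89831162, -0.59257793,  1.08947978]), 'attitude': array([-2.58276045e+00, -2.25597729e-03,  6.85397820e-01])}
side {'fx': 421.5322537253112, 'fy': 421.5322537253112, 'cx': 321.77161086352595, 'cy': 198.93298208404514, 'position': array([-0.08232743, -0.71123205,  0.72586124]), 'attitude': array([-2.24857459,  0.00715081, -0.76827175])}
wrist {'fx': 320.908189998363, 'fy': 320.908189998363, 'cx': 315.58246582203793, 'cy': 198.2672036740427, 'hand_eye': array([[-2.53767424e-05, -2.53228152e-01,  9.67406586e-01,
        -2.11368163e-01],
       [ 9.99999961e-01,  2.63606031e-04,  9.52331841e-05,
        -8.27273840e-04],
       [-2.79129934e-04,  9.67406550e-01,  2.53228135e-01,
        -7.33806557e-02],
       [ 0.00000000e+00,  0.00000000e+00,  0.00000000e+00,
         1.00000000e+00]])}
```

View pics/scene0.png

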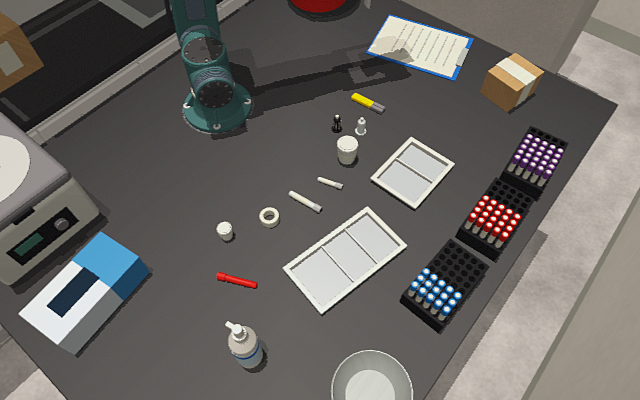

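View pics/side0.png

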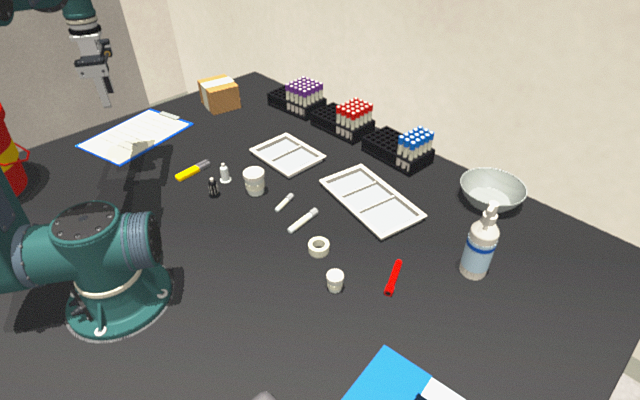

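View pics/wrist0.png

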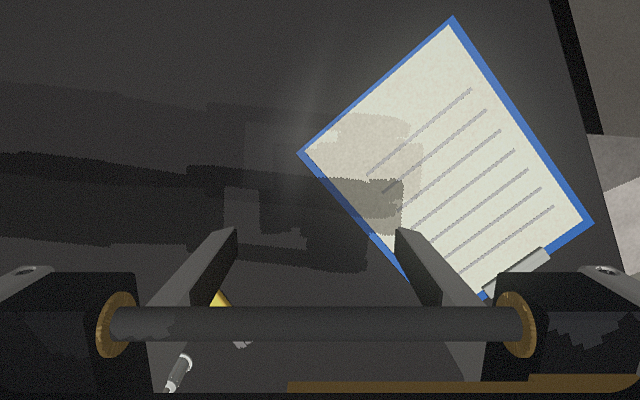

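The scene view shows both trays (big at 345,258, small at 412,172), tubes at (305,201) and (330,183), tape (269,217), large cup (347,150), white holder (361,126), black look-alike (337,123), small cup (225,231), red tube (237,281), and spray bottle (244,345). I'll enlarge it to confirm and measure.

```bash
cat > h.py <<'E'
import numpy as np, cv2
from scipy.spatial.transform import Rotation as R
from cell import robot
def cam(n):
    c=robot.get_calibration(n)
    K=np.array([[c['fx'],0,c['cx']],[0,c['fy'],c['cy']],[0,0,1]])
    if 'position' in c: return K,R.from_euler('xyz',c['attitude']).as_matrix(),np.array(c['position'])
    s=robot.read_state(); Rt=R.from_euler('xyz',s['ee_rot']).as_matrix(); H=c['hand_eye']
    return K,Rt@H[:3,:3],Rt@H[:3,3]+s['position']
def pt(cm,u,v,z=0.):
    K,Rc,p=cm; d=Rc@np.linalg.solve(K,[u,v,1.]); return p+d*(z-p[2])/d[2]
def px(cm,X):
    K,Rc,p=cm; c=K@(Rc.T@(np.array(X)-p)); return c[:2]/c[2]
def crop(img,x,y,w,h,f,name):
    cv2.imwrite('pics/'+name,cv2.resize(img[y:y+h,x:x+w],None,fx=f,fy=f,interpolation=cv2.INTER_CUBIC))
E
python3 - <<'E'
from h import *
i=cv2.imread('pics/scene0.png')
crop(i,280,80,180,130,4,'c1.png'); crop(i,210,190,200,130,4,'c2.png')
c=cam('scene')
for z,u,v in[(0,217,108),(.02,371,179),(.02,411,138),(.02,454,166),(.02,414,207),(.02,283,267),(.02,371,207),(.02,407,243),(.02,322,311),(0,305,201)]: print(u,v,pt(c,u,v,z).round(4))
c=cam('side')
print(px(c,[0,0,0]))
E
```

```text
217 108 [ 0.0028 -0.0056  0.    ]
371 179 [0.534 0.068 0.02 ]
411 138 [0.5384 0.2585 0.02  ]
454 166 [0.687  0.2504 0.02  ]
414 207 [0.6748 0.0673 0.02  ]
283 267 [ 0.5222 -0.28    0.02  ]
371 207 [ 0.5871 -0.0046  0.02  ]
407 243 [ 0.72  -0.033  0.02 ]
322 311 [ 0.6661 -0.3054  0.02  ]
305 201 [ 0.4318 -0.0915  0.    ]
[120.47034942 297.86436609]
```

View pics/c1.png

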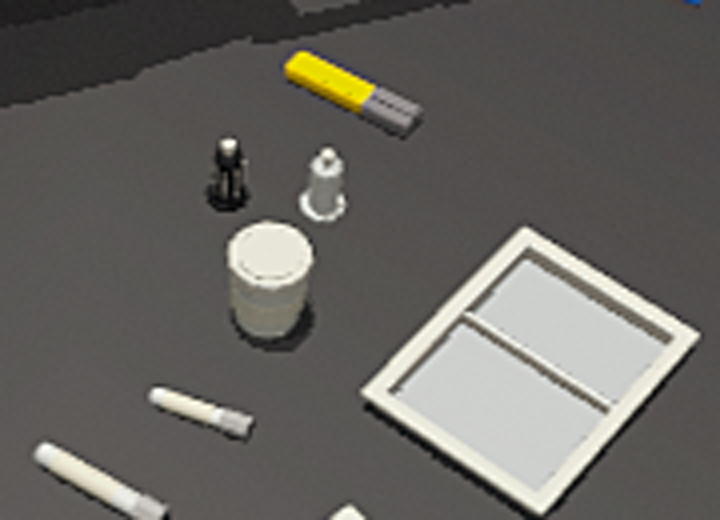

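View pics/c2.png

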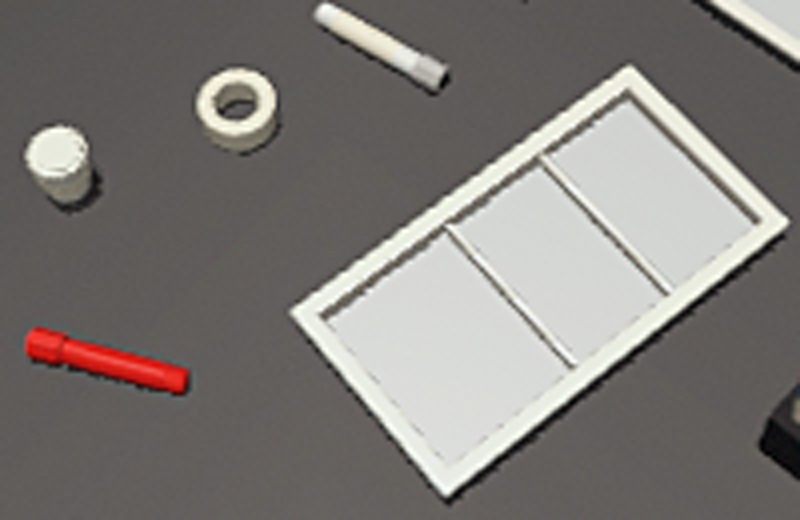

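```bash
python3 - <<'E'
from h import *
c=cam('scene'); 
def P(o,x,y,z): return pt(c,(x+.5)/4-.5+o[0],(y+.5)/4-.5+o[1],z)
A=(280,80);B=(210,190)
def fit(o,pts,L):
    # pts order: (-x,-y),( -x,+y),(+x,+y),(+x,-y)
    m=np.array([[-.074,-L/2],[-.074,L/2],[.074,L/2],[.074,-L/2]])
    w=np.array([P(o,*p,.019)[:2] for p in pts])
    mc=m-m.mean(0);wc=w-w.mean(0)
    yaw=np.arctan2((mc[:,0]*wc[:,1]-mc[:,1]*wc[:,0]).sum(),(mc*wc).sum())
    Rm=np.array([[np.cos(yaw),-np.sin(yaw)],[np.sin(yaw),np.cos(yaw)]])
    print('tray',w.mean(0).round(4),'yaw',round(yaw,4),'res',((wc-mc@Rm.T)*1e3).round(1).tolist())
fit(B,[(291,312),(629,66),(789,222),(447,498)],.28)
fit(A,[(362,393),(526,227),(699,334),(541,516)],.194)
def tube(n,o,a,b,z):
    a=P(o,*a,z);b=P(o,*b,z);print(n,'mid',((a+b)/2).round(4),'len',np.linalg.norm(a-b).round(4),'yaw',np.arctan2(b[1]-a[1],b[0]-a[0]).round(3))
tube('long',B,(319,11),(439,77),.009);tube('short',A,(153,395),(247,426),.0075)
tube('hl',A,(290,66),(416,124),.009)
for n,o,x,y,z in[('tape',B,238,100,.024),('cup',A,270,251,.068),('hflange',A,324,206,.003),('hnose',A,327,151,.057),('scup',B,57,150,.044),('black',A,228,200,.003),('red',B,105,360,.009)]:print(n,P(o,x,y,z).round(4))
print('spray',pt(c,247,357,.0).round(3))
s=robot.read_state();print(R.from_euler('xyz',s['ee_rot']).as_matrix().round(3),s['q'].round(3))
E
python3 - <<'E'
import cv2
i=cv2.imread('pics/side0.png')
cv2.imwrite('pics/s1.png',cv2.resize(i[130:300,170:370],None,fx=4,fy=3.5*4/3.5,interpolation=2)[:600])
E
```

```text
tray [ 0.6227 -0.16  ] yaw -0.196 res [[-1.1, 1.1], [-0.7, -0.5], [0.3, -0.5], [1.5, -0.0]]
tray [0.6065 0.1651] yaw -0.0249 res [[-0.5, 0.1], [-0.1, 0.6], [-0.5, 0.3], [1.1, -1.1]]
long mid [ 0.4331 -0.0959  0.009 ] len 0.0969 yaw 0.116
short mid [ 0.4478 -0.0055  0.0075] len 0.0695 yaw 0.306
hl mid [0.3548 0.2978 0.009 ] len 0.1117 yaw 0.115
tape [ 0.3971 -0.1936  0.024 ]
cup [0.4272 0.0957 0.068 ]
hflange [0.4021 0.1989 0.003 ]
hnose [0.3975 0.2023 0.057 ]
scup [ 0.3434 -0.2999  0.044 ]
black [0.3433 0.1582 0.003 ]
red [ 0.4519 -0.3742  0.009 ]
spray [ 0.599 -0.489  0.   ]
[[-0.001  0.446  0.895]
 [-0.001  0.895 -0.446]
 [-1.    -0.002 -0.   ]] [ 1.005  0.088  1.372 -0.     1.684 -0.103]
```

View pics/s1.png

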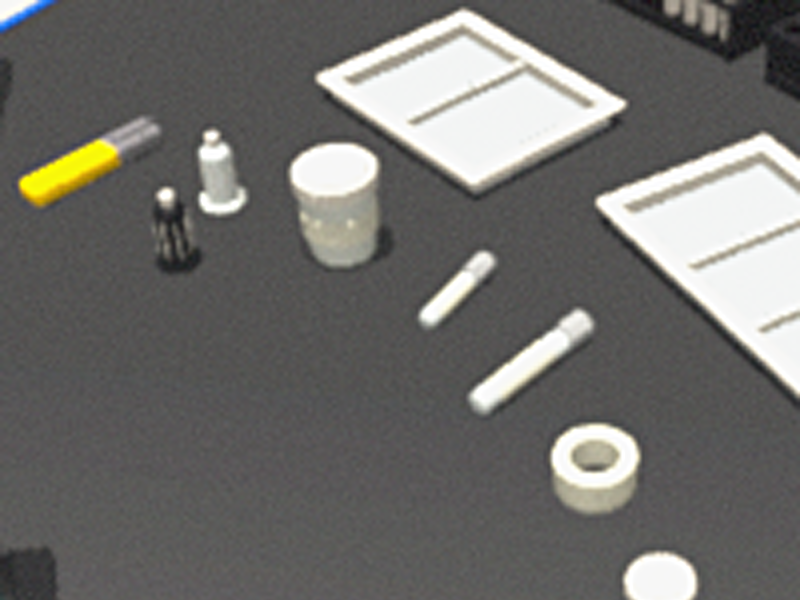

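The side view agrees on identity: white holder (224,172), black one (214,187), large cup (255,175), short tube (284,202), long tube (303,220), and tape (319,245). Next I'll check the numbers from this view.

```bash
python3 - <<'E'
from h import *
c=cam('side')
P=lambda x,y,z:pt(c,(x+.5)/4-.5+170,(y+.5)/4-.5+130,z)
for n,x,y,z in[('tape',595,455,.024),('cup',335,168,.068),('nose',212,134,.057),('flange',222,203,.003),('hl0',30,190,.009),('hl1',150,128,.009)]:print(n,P(x,y,z).round(4))
for a,b,z in[((480,404),(581,320),.009),((428,320),(486,260),.0075)]:
    a=P(*a,z);b=P(*b,z);print(((a+b)/2).round(4),np.linalg.norm(a-b).round(4),np.arctan2(b[1]-a[1],b[0]-a[0]).round(3))
E
```

```text
tape [ 0.3986 -0.1948  0.024 ]
cup [0.432  0.0948 0.068 ]
nose [0.4036 0.2034 0.057 ]
flange [0.3977 0.1965 0.003 ]
hl0 [0.303  0.3008 0.009 ]
hl1 [0.4093 0.3094 0.009 ]
[ 0.4387 -0.0942  0.009 ] 0.1011 0.146
[ 0.4525 -0.0039  0.0075] 0.0724 0.304
```

```bash
cat >> h.py <<'E'
def st(): 
    s=robot.read_state(); M=R.from_euler('xyz',s['ee_rot']).as_matrix(); return s,M
def go(x,y,z,psi):
    s,M=st(); d=np.array([x,y,z])-s['position']
    c,n=np.cos(psi),np.sin(psi); T=np.array([[0,c,n],[0,n,-c],[-1,0,0]])
    rv=R.from_matrix(M.T@T).as_rotvec()
    print('t',round(s['t'],2),'pos',s['position'].round(4),'psi',np.arctan2(M[1,1],M[0,1]).round(3),'w',round(float(s['grip_width']),3),'| shift mm',(M.T@d*1e3).round(1),'turn',rv.round(3))
E
python3 -c "
from h import *
go(.40,.199,.17,1.38)"
```

```text
t 0.15 pos [0.2453 0.4917 0.1724] psi 1.108 w 0.996 | shift mm [   2.7 -192.9  269.1] turn [-0.272 -0.     0.002]
```

```bash
python3 -m handwheel '[[[3,-193,269],[-0.272,0,0],0.3],[[3,-193,269],[-0.272,0,0],0.3],[[3,-193,269],[-0.272,0,0],0.3],[[3,-193,269],[-0.272,0,0],0.3],[[3,-193,269],[-0.272,0,0],0.3],[[3,-193,269],[-0.272,0,0],0.3],[[3,-193,269],[-0.272,0,0],0.3],[[3,-193,269],[-0.272,0,0],0.3]]'
python3 -m handwheel '[[[0,0,0],[0,0,0],0.3],[[0,0,0],[0,0,0],0.3],[[0,0,0],[0,0,0],0.3],[[0,0,0],[0,0,0],0.3]]'
python3 - <<'E'
from h import *
go(.40,.199,.17,1.38)
c=cam('wrist'); i=robot.snapshot('wrist'); cv2.imwrite('pics/w1.png',i)
for n,X in dict(nose=[.4,.2,.057],fl=[.4,.199,.003],cup=[.43,.095,.068],short=[.45,-.005,.007]).items(): print(n,px(c,X).round(1))
E
```

```text
t: 0.82
position: [0.3988, 0.2004, 0.1702]
ee_rot: [0.997, 1.571, 0.807]
ft_force: [1.2, -0.5, -0.9]
grip_width: 0.699
t: 1.15
position: [0.398, 0.2033, 0.1702]
ee_rot: [2.634, 1.57, 2.445]
ft_force: [-0.1, -0.7, -0.6]
grip_width: 0.699
t 1.15 pos [0.398  0.2033 0.1702] psi 1.382 w 0.699 | shift mm [ 0.2 -3.8  2.8] turn [ 0.002 -0.001 -0.   ]
nose [313.6 190.2]
fl [313.  180.1]
cup [220.2 238.5]
short [161.3 248.9]
```

View pics/w1.png

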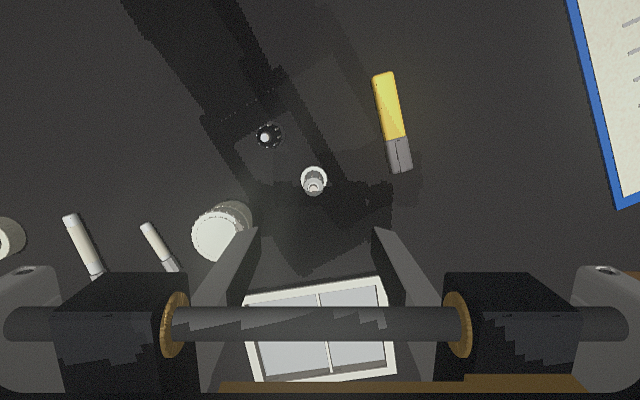

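```bash
python3 - <<'E'
from h import *
i=cv2.imread('pics/w1.png'); crop(i,180,110,250,160,3,'w1c.png')
E
```

```text
(no output)
```

View pics/w1c.png

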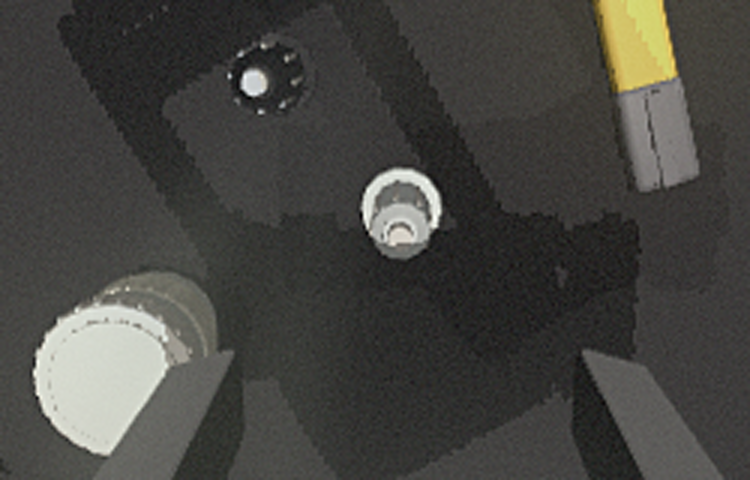

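The white holder's flange is at (313.5,179) and its nose at (313,188). The black look-alike is at (269,136), and the large cup's lid at (216,236).

```bash
python3 - <<'E'
from h import *
c=cam('wrist')
print(pt(c,313.5,179.2,.003),pt(c,313.2,187.8,.057),pt(c,216.5,236,.068))
go(.399,.2,.013,1.38)
E
```

```text
[0.3990578  0.20000534 0.003     ] [0.3974229  0.20032287 0.057     ] [0.42668621 0.0921655  0.068     ]
t 1.2 pos [0.3979 0.2035 0.1702] psi 1.382 w 0.701 | shift mm [157.2  -3.3   1.8] turn [ 0.002 -0.    -0.   ]
```

```bash
python3 -m handwheel '[[[60,-3,1],[0,0,0],0.4],[[120,-3,1],[0,0,0],0.4],[[157,-3,1],[0,0,0],0.4],[[157,-3,1],[0,0,0],0.4],[[157,-3,1],[0,0,0],0.4],[[157,-3,1],[0,0,0],0.4]]'
python3 -m handwheel '[[[0,0,0],[0,0,0],0.9],[[0,0,0],[0,0,0],0.9],[[0,0,0],[0,0,0],0.9],[[0,0,0],[0,0,0],0.9],[[0,0,0],[0,0,0],0.9],[[0,0,0],[0,0,0],0.9]]' 8
python3 -c "
from h import *
go(.3985,.2,.013,1.38)"
```

```text
t: 1.7
position: [0.3969, 0.1998, 0.0121]
ee_rot: [-2.665, 1.566, -2.853]
ft_force: [0.7, 0.4, 0.4]
grip_width: 0.606
t: 2.2
position: [0.3996, 0.1992, 0.0141]
ee_rot: [0.57, 1.569, 0.379]
ft_force: [-0.1, -1.0, -0.1]
grip_width: 0.21
t 2.2 pos [0.3996 0.1992 0.0141] psi 1.38 w 0.21 | shift mm [ 1.1  0.5 -1.2] turn [-0.     0.001 -0.001]
```

```bash
python3 -m handwheel '[[[0,0,0],[0,0,0],0.9],[[0,0,0],[0,0,0],0.9],[[-30,0,0],[0,0,0],0.9],[[-70,0,0],[0,0,0],0.9],[[-100,0,0],[0,0,0],0.9],[[-100,0,0],[0,0,0],0.9],[[-100,0,0],[0,0,0],0.9]]'
python3 - <<'E'
from h import *
c,s=np.cos(-.196),np.sin(-.196)
def big(x,y): return (.6227+c*x-s*y, -.16+s*x+c*y)
for y in(.091,.013,-.078): print(y,np.round(big(0,y),4))
x,y=big(0,.013)
go(x,y,.09,1.375)
cv2.imwrite('pics/w2.png',robot.snapshot('wrist'))
E
```

```text
t: 2.78
position: [0.4004, 0.1995, 0.1153]
ee_rot: [0.495, 1.566, 0.304]
ft_force: [-0.5, 0.1, -0.5]
grip_width: 0.099
0.091 [ 0.6404 -0.0707]
0.013 [ 0.6252 -0.1472]
-0.078 [ 0.6075 -0.2365]
t 2.78 pos [0.4004 0.1995 0.1153] psi 1.38 w 0.099 | shift mm [  25.8 -297.8  286.5] turn [ 0.005  0.004 -0.002]
```

View pics/w2.png

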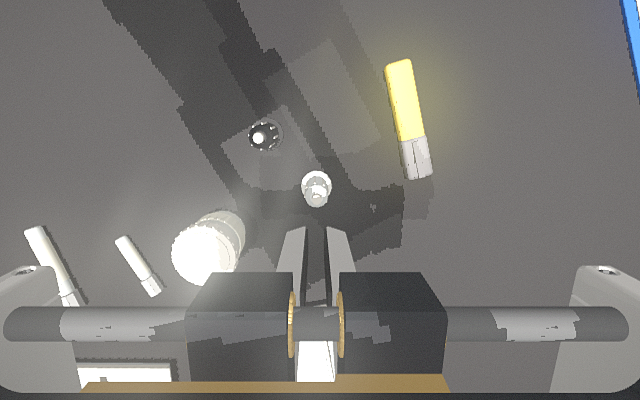

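The grasp missed. The fingers shut to 0.099 and the holder is still standing at (316,183). I'll check the geometry before trying again.

```bash
python3 - <<'E'
from h import *
c=cam('wrist')
print(px(c,[.3985,.2,.003]),px(c,[.398,.2,.057]))
i=cv2.imread('pics/w2.png'); crop(i,230,110,200,150,4,'w2c.png')
s=robot.snapshot('side'); crop(s,150,60,200,150,4,'s2c.png')
print(px(cam('side'),st()[0]['position']))
E
```

```text
[317.22079422 187.61943319] [317.4324175  200.91072201]
[218.79710807 147.93523094]
```

View pics/w2c.png

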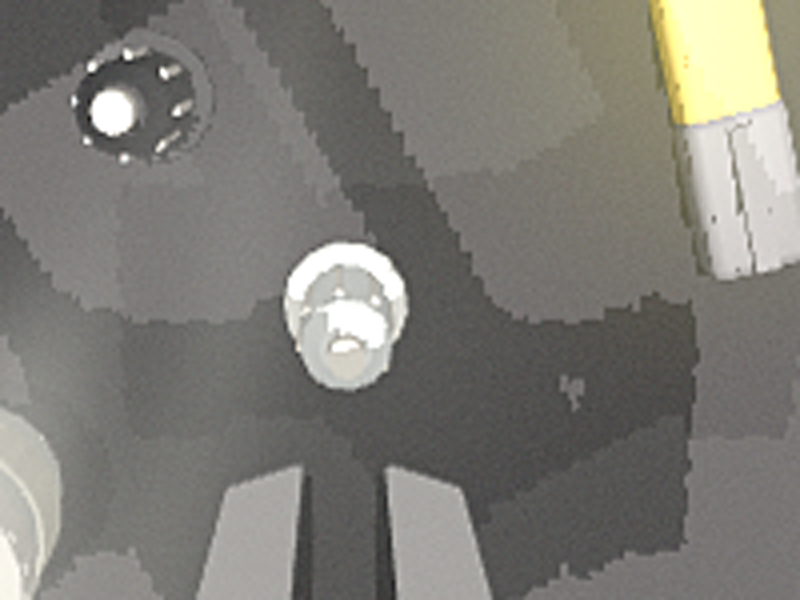

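View pics/s2c.png

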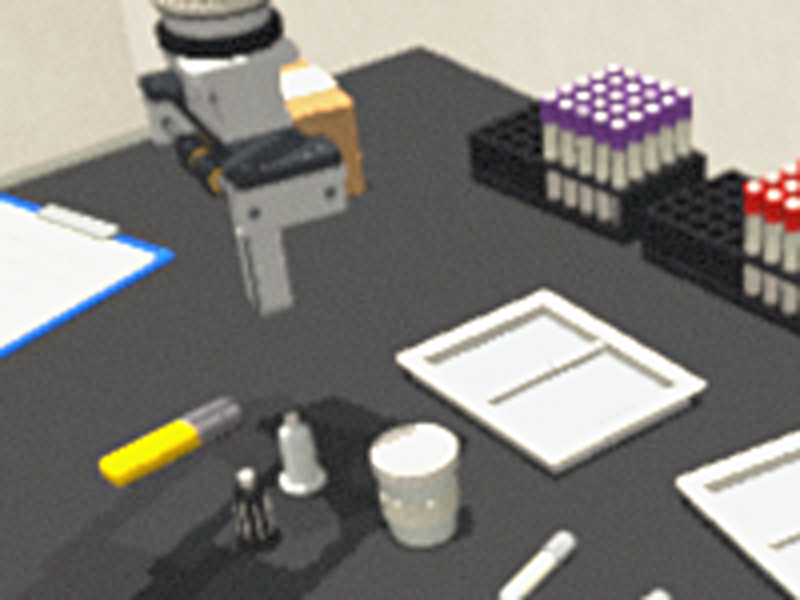

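```bash
python3 - <<'E'
from h import *
s,M=st(); print(s['position'],s['grip_width'],s['q'])
print(px(cam('scene'),s['position']),px(cam('side'),s['position']))
i=robot.snapshot('scene'); crop(i,300,40,160,130,5,'sc2.png')
E
```

```text
[0.39813411 0.19870096 0.1119349 ] 0.09937328940715005 [ 3.35434140e-01 -1.27361422e-01  1.70315127e+00 -7.99163352e-05
  1.56817147e+00 -1.04446611e+00]
[362.2095816  104.78896334] [218.79710807 147.93523094]
```

View pics/sc2.png

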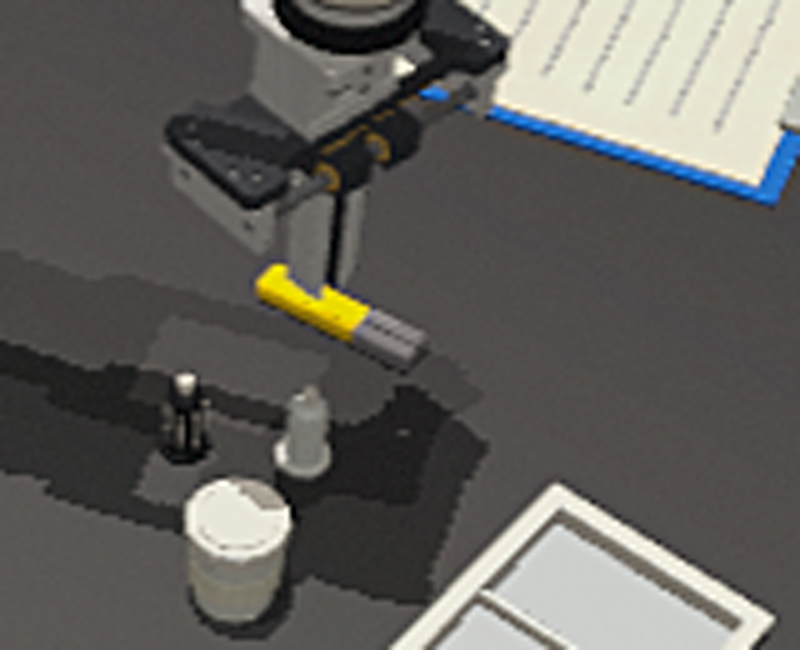

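```bash
python3 - <<'E'
from h import *
def tri(a,b):
    o=[]
    for n,p in(('scene',a),('side',b)):
        K,Rc,q=cam(n); o.append((K@np.hstack([Rc.T,(-Rc.T@q)[:,None]]),np.array(p,float)))
    X=cv2.triangulatePoints(o[0][0],o[1][0],o[0][1],o[1][1]).ravel(); return X[:3]/X[3]
X=tri((335/5-.4+300,286/5-.4+40),(280/4-.4+150,312/4-.4+60)); print(X,px(cam('scene'),X),px(cam('side'),X))
E
```

```text
[0.40662824 0.20307188 0.14163099] [366.47023096  97.68013355] [218.80727782 136.80322276]
```

```bash
python3 - <<'E'
from h import *
print(robot.grip_point_offset)
c=cam('wrist'); print(pt(c,316.1,184.6,.003),pt(c,315.6,196,.057))
go(.397,.1995,-.012,1.38)
E
```

```text
0.0188
[0.39304065 0.19901171 0.003     ] [0.39141671 0.19890017 0.057     ]
t 2.93 pos [0.3977 0.1986 0.1113] psi 1.38 w 0.101 | shift mm [123.3   1.   -0.5] turn [-0.    -0.003  0.002]
```

```bash
python3 -m handwheel '[[[0,1,-3],[0,0,0],0.4],[[0,1,-3],[0,0,0],0.4],[[0,1,-3],[0,0,0],0.4],[[0,1,-3],[0,0,0],0.4],[[40,1,-3],[0,0,0],0.4],[[80,1,-3],[0,0,0],0.4],[[111,1,-3],[0,0,0],0.4],[[111,1,-3],[0,0,0],0.4]]'
python3 - <<'E'
from h import *
go(.395,.1995,-.012,1.38)
crop(robot.snapshot('wrist'),200,130,240,160,3,'w3.png')
crop(robot.snapshot('side'),150,60,200,150,4,'s3.png')
E
```

```text
t: 3.6
position: [0.3902, 0.1984, -0.0046]
ee_rot: [-2.607, 1.556, -2.798]
ft_force: [-0.1, -0.7, -0.6]
grip_width: 0.591
t 3.6 pos [ 0.3902  0.1984 -0.0046] psi 1.38 w 0.591 | shift mm [7.4 2.  4.6] turn [-0.    -0.012  0.007]
```

View pics/w3.png

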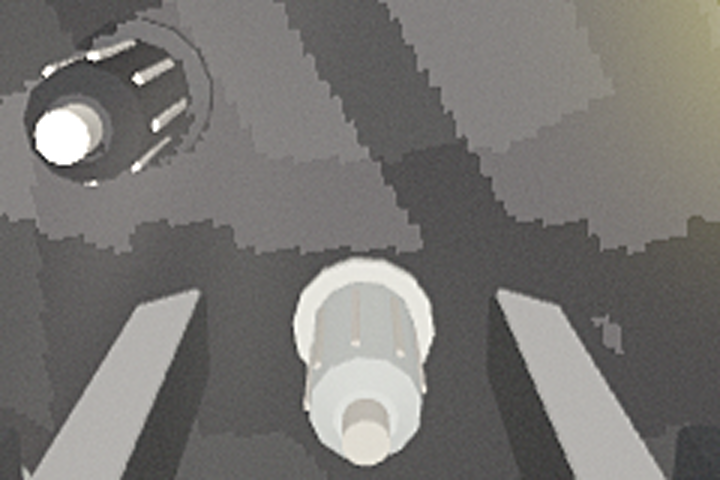

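View pics/s3.png

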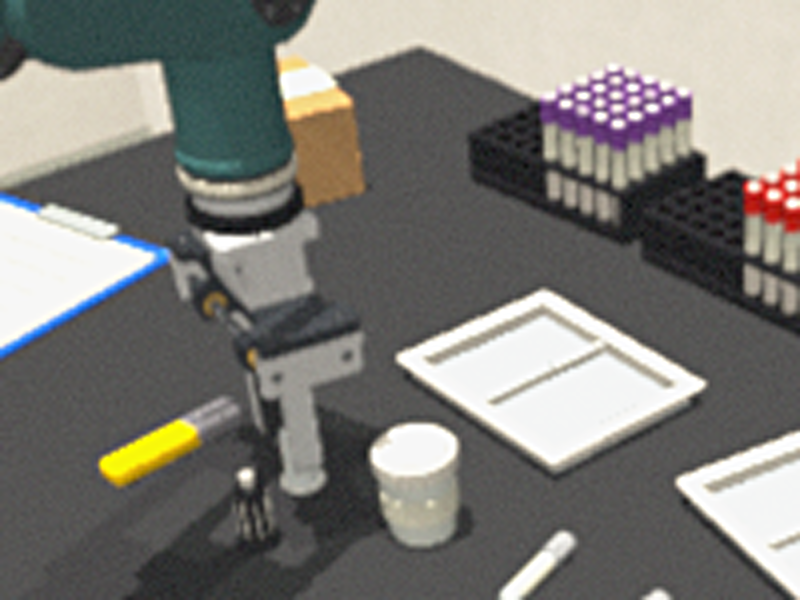

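```bash
python3 -m handwheel '[[[5,1,4],[0,0,0],0.4],[[5,1,4],[0,0,0],0.5],[[5,1,4],[0,0,0],0.7],[[5,1,4],[0,0,0],0.9],[[5,1,4],[0,0,0],0.9],[[5,1,4],[0,0,0],0.9],[[5,1,4],[0,0,0],0.9],[[5,1,4],[0,0,0],0.9]]' 10
python3 -m handwheel '[[[0,0,0],[0,0,0],0.9],[[0,0,0],[0,0,0],0.9],[[0,0,0],[0,0,0],0.9]]'
python3 - <<'E'
from h import *
go(.395,.1995,-.012,1.38)
crop(robot.snapshot('wrist'),200,130,240,160,3,'w4.png')
E
```

```text
t: 4.37
position: [0.4006, 0.201, -0.0023]
ee_rot: [0.52, 1.57, 0.329]
ft_force: [-0.3, 0.3, 1.9]
grip_width: 0.221
t: 4.62
position: [0.4006, 0.201, -0.0023]
ee_rot: [0.535, 1.57, 0.344]
ft_force: [-0.3, -0.6, 2.6]
grip_width: 0.221
t 4.62 pos [ 0.4006  0.201  -0.0023] psi 1.38 w 0.221 | shift mm [ 9.7 -2.5 -5.2] turn [ 0.     0.001 -0.   ]
```

View pics/w4.png

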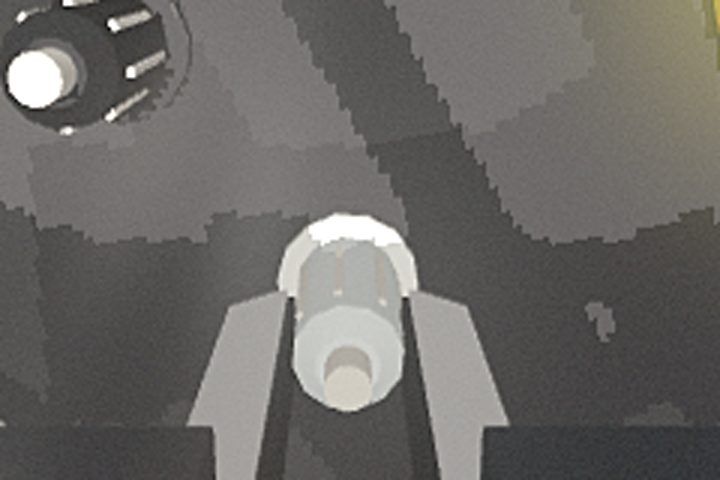

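```bash
python3 -m handwheel '[[[-10,0,0],[0,0,0],0.95],[[-20,0,0],[0,0,0],0.95],[[-30,0,0],[0,0,0],0.95],[[-40,0,0],[0,0,0],0.95],[[-40,0,0],[0,0,0],0.95],[[-40,0,0],[0,0,0],0.95],[[-40,0,0],[0,0,0],0.95]]' 15
python3 - <<'E'
from h import *
go(.395,.1995,-.012,1.38)
crop(robot.snapshot('wrist'),200,130,240,160,3,'w5.png')
crop(robot.snapshot('side'),150,60,200,150,4,'s5.png')
E
```

```text
t: 5.25
position: [0.4003, 0.2009, 0.0373]
ee_rot: [1.382, 1.571, 1.191]
ft_force: [-0.7, 0.0, -0.7]
grip_width: 0.221
t 5.25 pos [0.4003 0.2009 0.0373] psi 1.38 w 0.221 | shift mm [49.3 -2.3 -4.9] turn [ 0.  0. -0.]
```

View pics/w5.png

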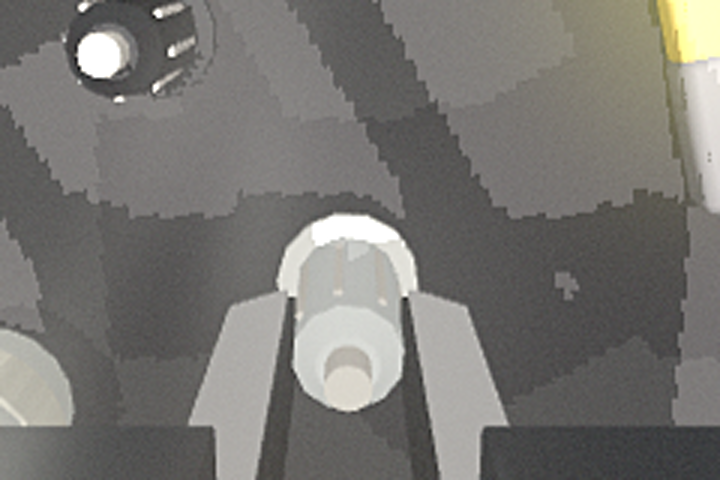

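View pics/s5.png

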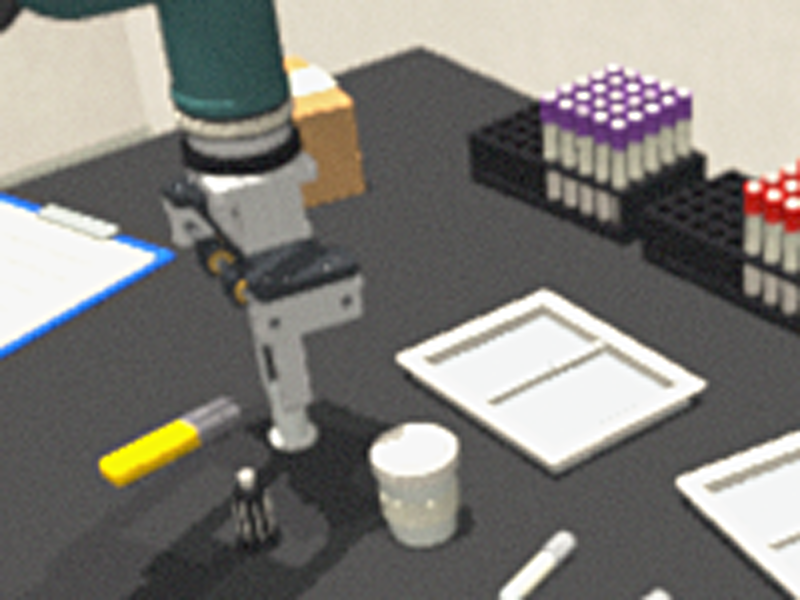

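```bash
python3 - <<'E'
from h import *
c=cam('wrist')
print(pt(c,315.3,258.3,.0965),pt(c,200+348/3,130+268/3,.0426))
go(.6252,-.147,.12,1.375)
E
```

```text
[0.39772117 0.20017811 0.0965    ] [0.39471396 0.20117067 0.0426    ]
t 5.35 pos [0.3999 0.2007 0.0367] psi 1.38 w 0.222 | shift mm [ -83.4 -298.7  287.1] turn [ 0.005 -0.001  0.001]
```

```bash
python3 -m handwheel '[[[-41,0,0],[0,0,0],0.95],[[-82,0,0],[0,0,0],0.95],[[-83,-150,145],[0,0,0],0.95],[[-83,-150,145],[0,0,0],0.95],[[-83,-150,145],[0,0,0],0.95],[[-83,-150,145],[0,0,0],0.95],[[-83,-150,145],[0,0,0],0.95],[[-83,-150,145],[0,0,0],0.95]]'
python3 -m handwheel '[[[0,-149,145],[0,0,0],0.95],[[0,-149,145],[0,0,0],0.95],[[0,-149,145],[0,0,0],0.95],[[0,-149,145],[0,0,0],0.95],[[0,-149,145],[0,0,0],0.95],[[0,-149,145],[0,0,0],0.95],[[0,-149,145],[0,0,0],0.95],[[0,-149,145],[0,0,0],0.95]]'
python3 - <<'E'
from h import *
go(.6252,-.147,.003,1.375)
cv2.imwrite('pics/w6.png',robot.snapshot('wrist'))
c=cam('wrist')
ct,s=np.cos(-.196),np.sin(-.196)
for x,y in[(-.063,.054),(-.063,.05),(-.063,-.024),(-.063,-.028),(.063,.054),(-.063,.128)]: print(x,y,px(c,[.6227+ct*x-s*y, -.16+s*x+ct*y,.017]).round(1))
E
```

```text
t: 6.02
position: [0.5168, 0.02, 0.1191]
ee_rot: [-1.405, 1.567, -1.602]
ft_force: [-0.2, 0.3, -0.6]
grip_width: 0.224
t: 6.68
position: [0.6277, -0.1469, 0.1192]
ee_rot: [2.735, 1.568, 2.544]
ft_force: [-0.6, 0.6, -0.3]
grip_width: 0.218
t 6.68 pos [ 0.6277 -0.1469  0.1192] psi 1.38 w 0.218 | shift mm [116.2  -0.7  -2.2] turn [ 0.005 -0.002 -0.001]
-0.063 0.054 [358.2 123.7]
-0.063 0.05 [354.  123.6]
-0.063 -0.024 [276.5 123.1]
-0.063 -0.028 [272.3 123.1]
0.063 0.054 [353.4 246.4]
-0.063 0.128 [435.6 124.2]
```

View pics/w6.png

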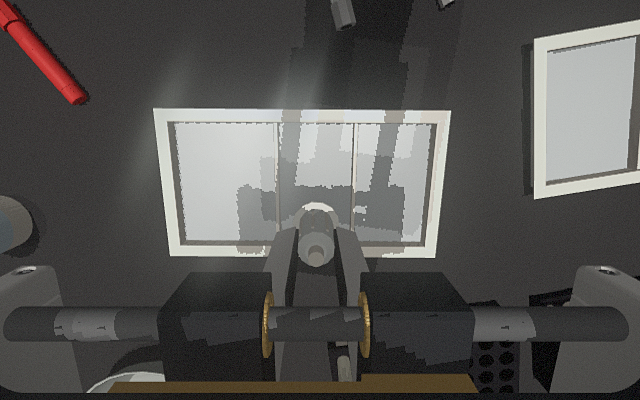

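Dividers are at u≈278 and 353, close to the prediction of 274 and 356, and the holder hangs centred at u≈316. Now lowering it.

```bash
python3 -m handwheel '[[[40,0,-3],[0,0,0],0.95],[[80,0,-3],[0,0,0],0.95],[[105,0,-3],[0,0,0],0.95],[[112,0,-3],[0,0,0],0.95],[[115,0,-3],[0,0,0],0.95],[[115,0,-3],[0,0,0],0.95],[[115,0,-3],[0,0,0],0.95]]'
python3 -c "
from h import *
go(.6252,-.147,.003,1.375)"
```

```text
t: 7.32
position: [0.6272, -0.1471, 0.0084]
ee_rot: [-0.097, 1.566, -0.287]
ft_force: [0.1, -0.1, 0.5]
grip_width: 0.222
t 7.32 pos [ 0.6272 -0.1471  0.0084] psi 1.381 w 0.222 | shift mm [ 5.3 -0.3 -2. ] turn [0.006 0.005 0.   ]
```

```bash
python3 -m handwheel '[[[3,0,0],[0,0,0],0.95],[[3,0,0],[0,0,0],0.95],[[3,0,0],[0,0,0],0.95]]'
python3 -m handwheel '[[[2,0,0],[0,0,0],0.95],[[2,0,0],[0,0,0],0.95],[[2,0,0],[0,0,0],0.95]]'
```

```text
t: 7.57
position: [0.6262, -0.1474, 0.0036]
ee_rot: [-0.09, 1.569, -0.281]
ft_force: [0.1, -1.1, -0.1]
grip_width: 0.22
t: 7.82
position: [0.6259, -0.1474, 0.0008]
ee_rot: [-0.062, 1.57, -0.252]
ft_force: [0.0, 0.2, 1.9]
grip_width: 0.222
```

```bash
python3 -m handwheel '[[[0,0,0],[0,0,0],0.62],[[0,0,0],[0,0,0],0.62],[[0,0,0],[0,0,0],0.62],[[-30,0,0],[0,0,0],0.62],[[-70,0,0],[0,0,0],0.6],[[-110,0,0],[0,0,0],0.6],[[-110,0,0],[0,0,0],0.6]]'
python3 - <<'E'
from h import *
go(.398,-.194,.13,1.375)
cv2.imwrite('pics/w7.png',robot.snapshot('wrist'))
E
```

```text
t: 8.4
position: [0.6304, -0.1487, 0.121]
ee_rot: [-0.124, 1.554, -0.315]
ft_force: [1.7, 0.7, 1.9]
grip_width: 0.403
t 8.4 pos [ 0.6304 -0.1487  0.121 ] psi 1.38 w 0.403 | shift mm [ -12.5  -88.6 -219.4] turn [0.005 0.017 0.002]
```

View pics/w7.png

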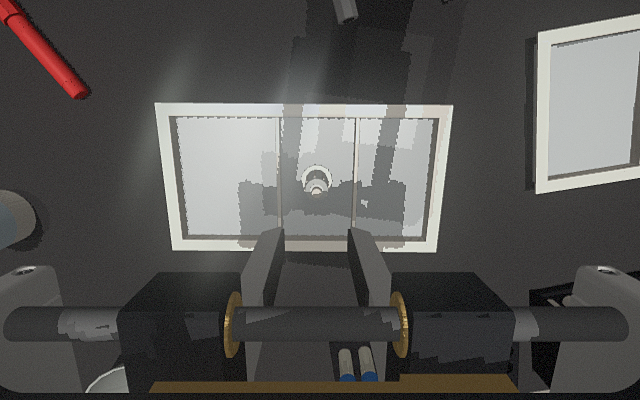

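The holder is standing in the middle compartment at (316,180). Next is the tape.

```bash
python3 -m handwheel '[[[-12,-88,-219],[0,0,0],0.15],[[-12,-88,-219],[0,0,0],0.15],[[-12,-88,-219],[0,0,0],0.15],[[-12,-88,-219],[0,0,0],0.15],[[-12,-88,-219],[0,0,0],0.15],[[-12,-88,-219],[0,0,0],0.15],[[-12,-88,-219],[0,0,0],0.15],[[-12,-88,-219],[0,0,0],0.15]]'
python3 -m handwheel '[[[0,0,0],[0,0,0],0.15],[[0,0,0],[0,0,0],0.15]]'
python3 - <<'E'
from h import *
go(.398,-.194,-.015,1.375)
c=cam('wrist');i=robot.snapshot('wrist')
print(px(c,[.398,-.194,.024]));crop(i,200,90,240,160,3,'w8.png')
E
```

```text
t: 9.12
position: [0.3926, -0.1919, 0.1216]
ee_rot: [1.908, 1.57, 1.715]
ft_force: [0.2, -0.7, 0.3]
grip_width: 0.847
t: 9.28
position: [0.3944, -0.1917, 0.1217]
ee_rot: [2.285, 1.57, 2.095]
ft_force: [0.4, -0.2, 0.1]
grip_width: 0.848
t 9.28 pos [ 0.3944 -0.1917  0.1217] psi 1.381 w 0.848 | shift mm [136.7  -1.7   4. ] turn [ 0.006 -0.001 -0.001]
[314.69232857 195.06032856]
```

View pics/w8.png

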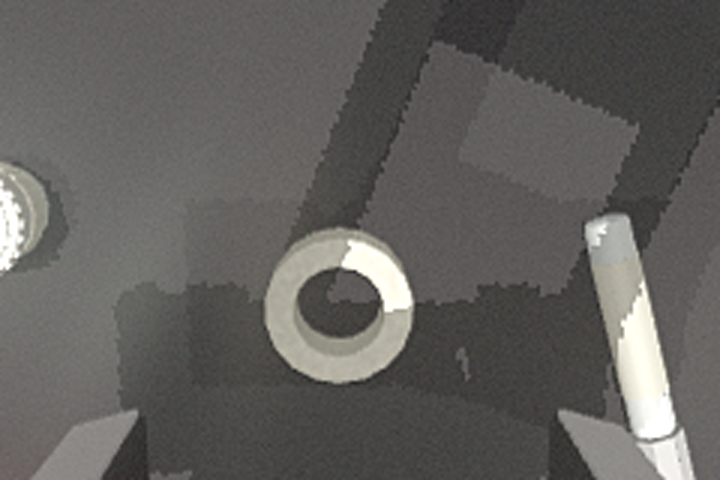

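```bash
python3 -m handwheel '[[[40,-3,2],[0,0,0],0.15],[[80,-3,2],[0,0,0],0.15],[[120,-3,2],[0,0,0],0.15],[[134,-3,2],[0,0,0],0.15],[[134,-3,2],[0,0,0],0.15],[[134,-3,2],[0,0,0],0.15],[[134,-3,2],[0,0,0],0.15]]'
python3 - <<'E'
from h import *
go(.398,-.194,-.022,1.375)
crop(robot.snapshot('side'),220,130,200,150,4,'s9.png')
E
```

```text
t: 9.92
position: [0.3969, -0.196, -0.0102]
ee_rot: [-0.356, 1.568, -0.546]
ft_force: [0.9, 0.6, 0.0]
grip_width: 0.853
t 9.92 pos [ 0.3969 -0.196  -0.0102] psi 1.381 w 0.853 | shift mm [11.8  2.2  0.7] turn [0.006 0.003 0.001]
```

View pics/s9.png

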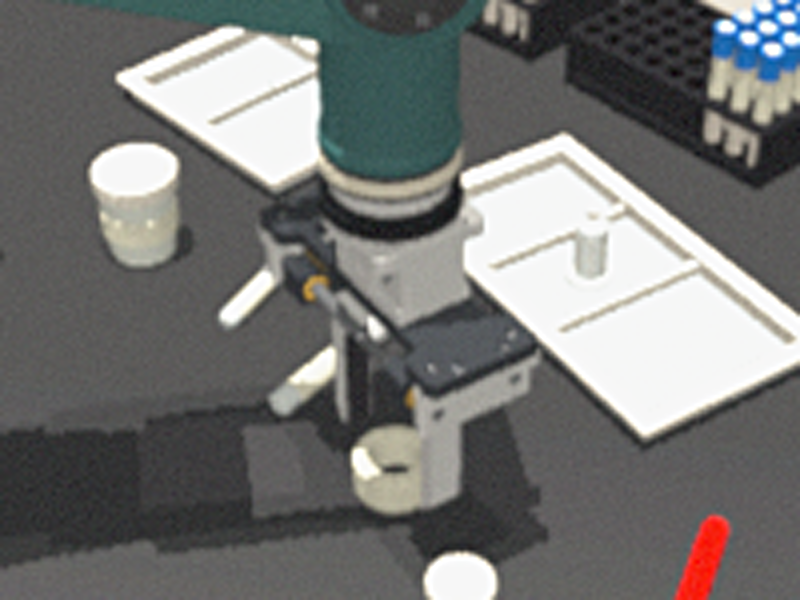

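```bash
python3 -m handwheel '[[[5,0,0],[0,0,0],0.15],[[5,0,0],[0,0,0],0.15],[[5,0,0],[0,0,0],0.15]]'
python3 -m handwheel '[[[3,0,0],[0,0,0],0.15],[[3,0,0],[0,0,0],0.15],[[3,0,0],[0,0,0],0.15]]'
python3 -m handwheel '[[[3,0,0],[0,0,0],0.15],[[3,0,0],[0,0,0],0.15],[[3,0,0],[0,0,0],0.15]]'
```

```text
t: 10.22
position: [0.3956, -0.1956, -0.016]
ee_rot: [-0.32, 1.569, -0.511]
ft_force: [0.3, 0.1, 0.2]
grip_width: 0.849
t: 10.47
position: [0.395, -0.1953, -0.0198]
ee_rot: [2.37, 1.571, 2.179]
ft_force: [0.4, -0.3, -0.6]
grip_width: 0.849
t: 10.72
position: [0.3949, -0.1952, -0.023]
ee_rot: [2.564, 1.57, 2.374]
ft_force: [-0.7, -0.1, 0.3]
grip_width: 0.851
```

```bash
python3 -m handwheel '[[[2,0,0],[0,0,0],0.15],[[2,0,0],[0,0,0],0.15],[[2,0,0],[0,0,0],0.15]]'
python3 -m handwheel '[[[2,0,0],[0,0,0],0.15],[[2,0,0],[0,0,0],0.15],[[2,0,0],[0,0,0],0.15]]'
```

```text
t: 10.97
position: [0.395, -0.1952, -0.0249]
ee_rot: [2.437, 1.57, 2.246]
ft_force: [0.6, -0.0, 0.1]
grip_width: 0.848
t: 11.22
position: [0.395, -0.1952, -0.0269]
ee_rot: [2.498, 1.57, 2.307]
ft_force: [0.0, 0.4, 0.2]
grip_width: 0.85
```

```bash
python3 -m handwheel '[[[2,0,0],[0,0,0],0.15],[[2,0,0],[0,0,0],0.15],[[2,0,0],[0,0,0],0.15]]'
python3 -m handwheel '[[[2,0,0],[0,0,0],0.15],[[2,0,0],[0,0,0],0.15],[[2,0,0],[0,0,0],0.15]]'
```

```text
t: 11.47
position: [0.395, -0.1952, -0.0289]
ee_rot: [2.491, 1.57, 2.3]
ft_force: [0.0, -0.4, -0.3]
grip_width: 0.849
t: 11.72
position: [0.395, -0.1952, -0.0309]
ee_rot: [2.465, 1.57, 2.274]
ft_force: [-0.2, -0.0, -0.2]
grip_width: 0.848
```

```bash
python3 - <<'E'
from h import *
go(.398,-.194,-.022,1.375)
crop(robot.snapshot('side'),270,200,120,90,6,'s10.png')
E
```

```text
t 11.72 pos [ 0.395  -0.1952 -0.0309] psi 1.38 w 0.848 | shift mm [-8.9  1.8  2.7] turn [ 0.005 -0.    -0.   ]
```

View pics/s10.png

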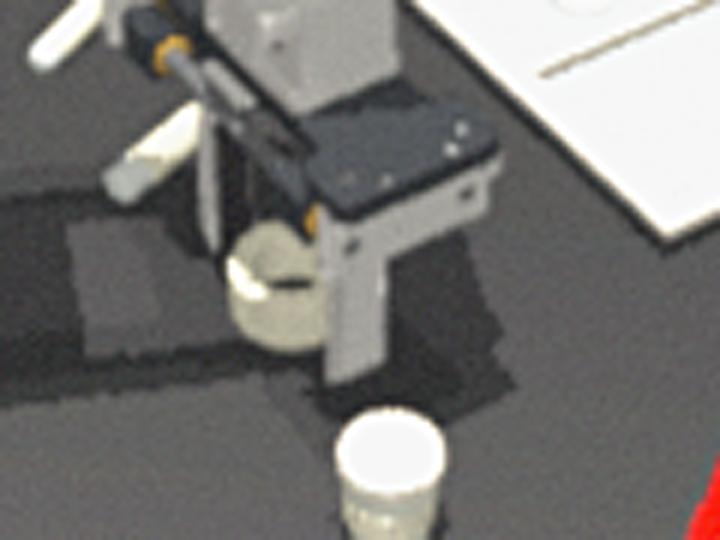

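```bash
python3 -m handwheel '[[[-3,0,0],[0,0,0],0.3],[[-3,0,0],[0,0,0],0.6],[[-3,0,0],[0,0,0],0.7],[[-3,0,0],[0,0,0],0.7],[[-3,0,0],[0,0,0],0.7],[[-3,0,0],[0,0,0],0.7],[[-3,0,0],[0,0,0],0.7],[[-3,0,0],[0,0,0],0.7]]' 15
python3 -m handwheel '[[[-30,0,0],[0,0,0],0.7],[[-60,0,0],[0,0,0],0.7],[[-100,0,0],[0,0,0],0.7],[[-130,0,0],[0,0,0],0.7],[[-130,0,0],[0,0,0],0.7],[[-130,0,0],[0,0,0],0.7]]'
python3 - <<'E'
from h import *
c,s=np.cos(-.196),np.sin(-.196)
go(.6227+-s*-.078,-.16+c*-.078,.1,1.375)
crop(robot.snapshot('wrist'),200,90,240,160,3,'w11.png')
E
```

```text
t: 12.43
position: [0.3952, -0.1953, -0.0277]
ee_rot: [1.073, 1.571, 0.882]
ft_force: [-0.3, -0.1, 0.3]
grip_width: 0.535
t: 12.93
position: [0.3964, -0.1962, 0.1044]
ee_rot: [-0.385, 1.566, -0.576]
ft_force: [0.5, 0.0, -0.5]
grip_width: 0.539
t 12.93 pos [ 0.3964 -0.1962  0.1044] psi 1.38 w 0.539 | shift mm [  5.3   0.5 214.9] turn [0.005 0.005 0.002]
```

View pics/w11.png

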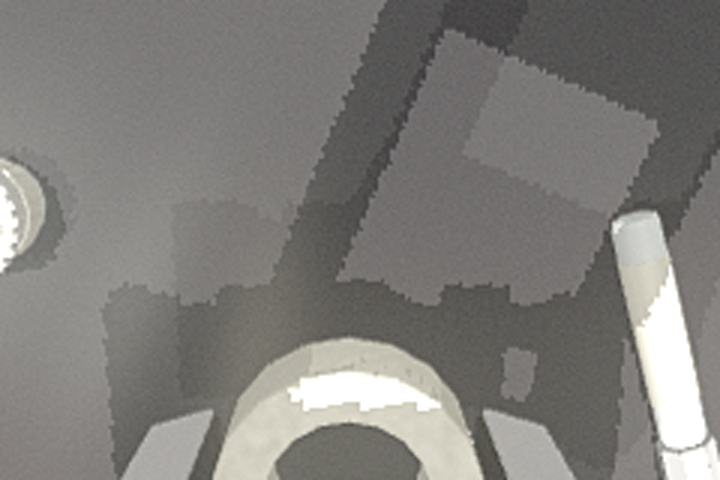

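```bash
python3 -m handwheel '[[[0,0,215],[0,0,0],0.7],[[0,0,215],[0,0,0],0.7],[[0,0,215],[0,0,0],0.7],[[0,0,215],[0,0,0],0.7],[[0,0,215],[0,0,0],0.7],[[0,0,215],[0,0,0],0.7],[[0,0,215],[0,0,0],0.7],[[0,0,215],[0,0,0],0.7]]'
python3 - <<'E'
from h import *
go(.6075,-.2365,-.02,1.375)
cv2.imwrite('pics/w12.png',robot.snapshot('wrist'))
E
```

```text
t: 13.65
position: [0.6045, -0.2353, 0.0992]
ee_rot: [2.908, 1.565, 2.717]
ft_force: [-0.1, -0.4, -0.8]
grip_width: 0.538
t 13.65 pos [ 0.6045 -0.2353  0.0992] psi 1.38 w 0.538 | shift mm [119.2  -0.7   3.8] turn [ 0.005 -0.006 -0.001]
```

View pics/w12.png

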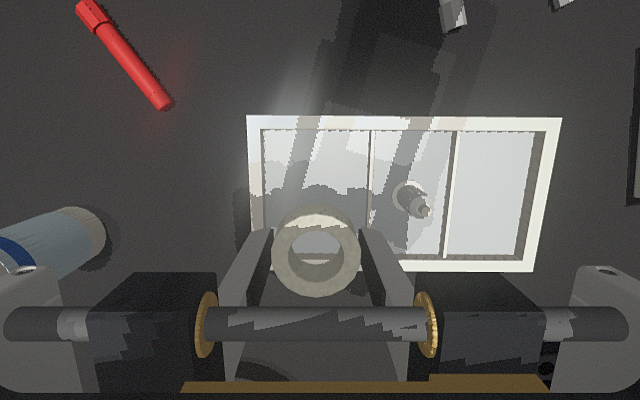

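```bash
python3 -m handwheel '[[[40,0,3],[0,0,0],0.7],[[80,0,3],[0,0,0],0.7],[[105,0,3],[0,0,0],0.7],[[114,0,3],[0,0,0],0.7],[[114,0,3],[0,0,0],0.7],[[114,0,3],[0,0,0],0.7],[[114,0,3],[0,0,0],0.7]]'
python3 -m handwheel '[[[3,0,0],[0,0,0],0.7],[[3,0,0],[0,0,0],0.7],[[3,0,0],[0,0,0],0.7]]'
python3 -c "
from h import *
go(.6075,-.2365,-.0245,1.375)"
```

```text
t: 14.28
position: [0.6107, -0.2376, -0.0081]
ee_rot: [-0.257, 1.565, -0.448]
ft_force: [-0.1, 0.0, -0.0]
grip_width: 0.536
t: 14.53
position: [0.6099, -0.237, -0.0134]
ee_rot: [-0.248, 1.569, -0.438]
ft_force: [-0.3, -0.3, 0.3]
grip_width: 0.537
t 14.53 pos [ 0.6099 -0.237  -0.0134] psi 1.38 w 0.537 | shift mm [11.1  0.  -2.5] turn [0.005 0.002 0.001]
```

```bash
python3 -m handwheel '[[[7,0,-2],[0,0,0],0.7],[[7,0,-2],[0,0,0],0.7],[[7,0,-2],[0,0,0],0.7]]'
python3 -m handwheel '[[[3,0,0],[0,0,0],0.7],[[3,0,0],[0,0,0],0.7],[[3,0,0],[0,0,0],0.7]]'
```

```text
t: 14.78
position: [0.6065, -0.2359, -0.0227]
ee_rot: [2.815, 1.569, 2.624]
ft_force: [1.5, 0.4, -0.8]
grip_width: 0.539
t: 15.03
position: [0.6073, -0.2363, -0.0248]
ee_rot: [0.529, 1.571, 0.338]
ft_force: [-0.1, 0.2, -0.5]
grip_width: 0.536
```

```bash
python3 -m handwheel '[[[1.5,0,0],[0,0,0],0.7],[[1.5,0,0],[0,0,0],0.7],[[1.5,0,0],[0,0,0],0.38],[[1.5,0,0],[0,0,0],0.38],[[1.5,0,0],[0,0,0],0.38],[[1.5,0,0],[0,0,0],0.38]]'
python3 -m handwheel '[[[-30,0,0],[0,0,0],0.38],[[-60,0,0],[0,0,0],0.38],[[-100,0,0],[0,0,0],0.38],[[-130,0,0],[0,0,0],0.38],[[-130,0,0],[0,0,0],0.38],[[-130,0,0],[0,0,0],0.38]]'
python3 - <<'E'
from h import *
go(.436,-.095,.11,1.70)
cv2.imwrite('pics/w13.png',robot.snapshot('wrist'))
E
```

```text
t: 15.53
position: [0.607, -0.2362, -0.0266]
ee_rot: [2.62, 1.57, 2.429]
ft_force: [0.5, -0.5, 0.6]
grip_width: 0.621
t: 16.03
position: [0.6089, -0.2371, 0.107]
ee_rot: [-0.251, 1.565, -0.442]
ft_force: [-0.4, 0.2, -0.1]
grip_width: 0.623
t 16.03 pos [ 0.6089 -0.2371  0.107 ] psi 1.38 w 0.623 | shift mm [  -4.3  106.7 -196.7] turn [-0.32   0.006  0.002]
```

View pics/w13.png

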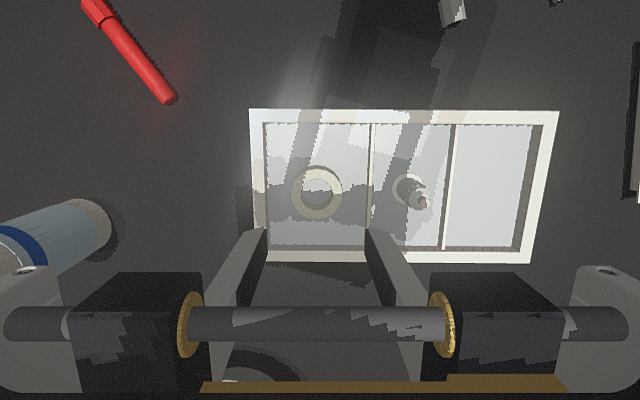

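The tape is lying flat in the wide compartment at (317,193). Next is the long pale tube. The red one at (130,50) is the look-alike and isn't wanted.

```bash
python3 -m handwheel '[[[-4,107,-197],[-0.32,0,0],0.4],[[-4,107,-197],[-0.32,0,0],0.4],[[-4,107,-197],[-0.32,0,0],0.4],[[-4,107,-197],[-0.32,0,0],0.4],[[-4,107,-197],[-0.32,0,0],0.4],[[-4,107,-197],[-0.32,0,0],0.4],[[-4,107,-197],[-0.32,0,0],0.4],[[-4,107,-197],[-0.32,0,0],0.4]]'
python3 -m handwheel '[[[0,0,0],[0,0,0],0.4],[[0,0,0],[0,0,0],0.4]]'
python3 - <<'E'
from h import *
go(.436,-.095,-.027,1.7)
c=cam('wrist');i=robot.snapshot('wrist')
print(px(c,[.436,-.095,.009]));crop(i,200,90,240,160,3,'w14.png')
E
```

```text
t: 16.75
position: [0.4329, -0.0933, 0.1061]
ee_rot: [2.734, 1.569, 2.864]
ft_force: [-1.2, 0.3, -0.1]
grip_width: 0.598
t: 16.92
position: [0.4345, -0.0945, 0.107]
ee_rot: [2.726, 1.569, 2.855]
ft_force: [-0.5, -0.4, -0.2]
grip_width: 0.599
t 16.92 pos [ 0.4345 -0.0945  0.107 ] psi 1.699 w 0.599 | shift mm [134.   -0.8   1.5] turn [-0.001 -0.001 -0.001]
[315.51782192 192.76979389]
```

View pics/w14.png

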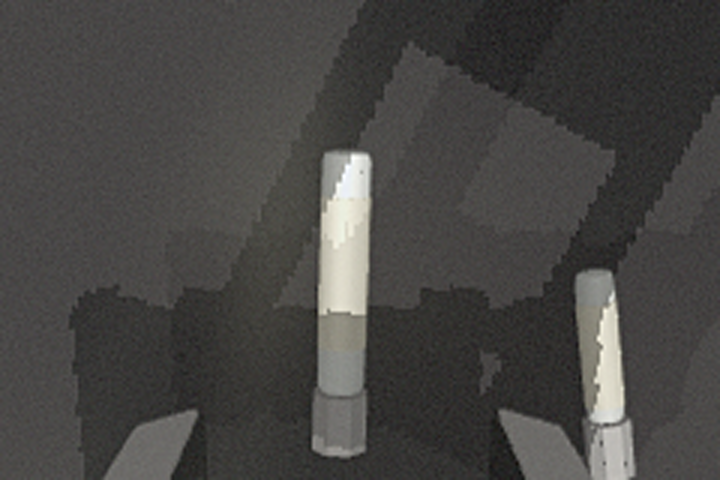

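```bash
python3 -m handwheel '[[[40,-2,0],[0,0,0],0.4],[[80,-2,0],[0,0,0],0.4],[[115,-2,0],[0,0,0],0.4],[[130,-2,0],[0,0,0],0.4],[[134,-2,0],[0,0,0],0.4],[[134,-2,0],[0,0,0],0.4],[[134,-2,0],[0,0,0],0.4],[[134,-2,0],[0,0,0],0.4]]'
python3 -c "
from h import *
go(.4345,-.0965,-.027,1.7)"
```

```text
t: 17.63
position: [0.4363, -0.0967, -0.0243]
ee_rot: [-0.453, 1.567, -0.324]
ft_force: [-0.3, 0.2, 0.1]
grip_width: 0.599
t 17.63 pos [ 0.4363 -0.0967 -0.0243] psi 1.7 w 0.599 | shift mm [ 2.7  0.4 -1.8] turn [-0.     0.003  0.002]
```

```bash
python3 -m handwheel '[[[2,0,0],[0,0,0],0.5],[[2,0,0],[0,0,0],0.7],[[2,0,0],[0,0,0],0.95],[[2,0,0],[0,0,0],0.95],[[2,0,0],[0,0,0],0.95],[[2,0,0],[0,0,0],0.95],[[2,0,0],[0,0,0],0.95],[[2,0,0],[0,0,0],0.95]]' 10
python3 -m handwheel '[[[0,0,0],[0,0,0],0.95],[[0,0,0],[0,0,0],0.95],[[-30,0,0],[0,0,0],0.95],[[-60,0,0],[0,0,0],0.95],[[-100,0,0],[0,0,0],0.95],[[-110,0,0],[0,0,0],0.95],[[-110,0,0],[0,0,0],0.95],[[-110,0,0],[0,0,0],0.95]]'
python3 - <<'E'
from h import *
go(.6404,-.0707,.08,1.375)
cv2.imwrite('pics/w15.png',robot.snapshot('wrist'))
E
```

```text
t: 18.3
position: [0.4344, -0.0958, -0.0281]
ee_rot: [0.257, 1.571, 0.387]
ft_force: [-0.4, 0.2, 0.5]
grip_width: 0.163
t: 18.97
position: [0.4345, -0.0959, 0.0817]
ee_rot: [-0.303, 1.57, -0.173]
ft_force: [0.0, -1.1, 0.1]
grip_width: 0.165
t 18.97 pos [ 0.4345 -0.0959  0.0817] psi 1.7 w 0.165 | shift mm [  1.8  -1.6 207.5] turn [0.325 0.001 0.   ]
```

View pics/w15.png

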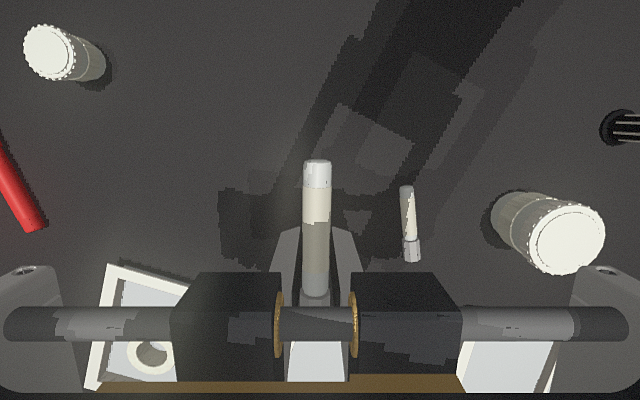

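```bash
python3 -m handwheel '[[[-10,-1,208],[0.325,0,0],0.95],[[-10,-1,208],[0.325,0,0],0.95],[[-10,-1,208],[0.325,0,0],0.95],[[-10,-1,208],[0.325,0,0],0.95],[[-10,-1,208],[0.325,0,0],0.95],[[-10,-1,208],[0.325,0,0],0.95],[[-10,-1,208],[0.325,0,0],0.95],[[-10,-1,208],[0.325,0,0],0.95]]'
python3 -m handwheel '[[[0,0,0],[0,0,0],0.95],[[0,0,0],[0,0,0],0.95]]'
python3 - <<'E'
from h import *
go(.6404,-.0707,-.025,1.375)
cv2.imwrite('pics/w16.png',robot.snapshot('wrist'))
E
```

```text
t: 19.68
position: [0.6388, -0.0697, 0.0885]
ee_rot: [-3.121, 1.565, 2.967]
ft_force: [-0.2, 0.6, 0.1]
grip_width: 0.167
t: 19.85
position: [0.6394, -0.0702, 0.0922]
ee_rot: [-0.199, 1.571, -0.396]
ft_force: [0.4, 0.6, 0.5]
grip_width: 0.168
t 19.85 pos [ 0.6394 -0.0702  0.0922] psi 1.374 w 0.168 | shift mm [117.2  -0.2   1.1] turn [-0.001  0.     0.   ]
```

View pics/w16.png

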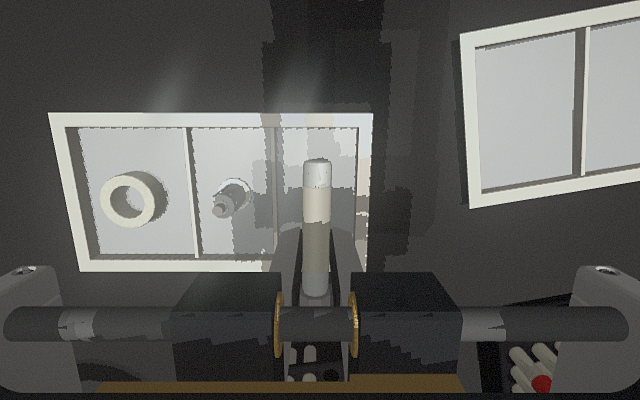

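```bash
python3 -m handwheel '[[[40,0,1],[0,0,0],0.95],[[70,0,1],[0,0,0],0.95],[[90,0,1],[0,0,0],0.95],[[100,0,1],[0,0,0],0.95],[[105,0,1],[0,0,0],0.95],[[110,0,1],[0,0,0],0.95],[[110,0,1],[0,0,0],0.95],[[110,0,1],[0,0,0],0.95]]'
python3 - <<'E'
from h import *
go(.6404,-.0707,-.025,1.375)
crop(robot.snapshot('side'),290,110,150,112,5,'s17.png')
E
```

```text
t: 20.57
position: [0.6428, -0.0705, -0.0164]
ee_rot: [0.028, 1.568, -0.168]
ft_force: [-0.3, -0.1, -0.1]
grip_width: 0.165
t 20.57 pos [ 0.6428 -0.0705 -0.0164] psi 1.375 w 0.165 | shift mm [ 8.6 -0.7 -2.4] turn [-0.     0.003 -0.   ]
```

View pics/s17.png

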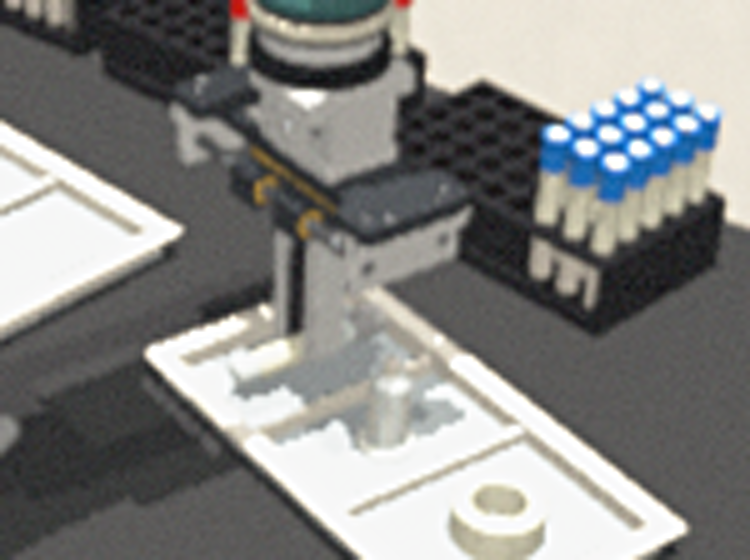

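```bash
python3 -m handwheel '[[[4,0,-1],[0,0,0],0.95],[[4,0,-1],[0,0,0],0.95],[[4,0,-1],[0,0,0],0.95]]'
python3 -m handwheel '[[[2,0,0],[0,0,0],0.95],[[2,0,0],[0,0,0],0.95],[[2,0,0],[0,0,0],0.95]]'
```

```text
t: 20.87
position: [0.6408, -0.07, -0.022]
ee_rot: [0.207, 1.571, 0.011]
ft_force: [-0.0, 0.1, 0.7]
grip_width: 0.167
t: 21.12
position: [0.6406, -0.07, -0.0244]
ee_rot: [3.046, 1.57, 2.85]
ft_force: [-0.2, 0.3, -1.4]
grip_width: 0.163
```

```bash
python3 -m handwheel '[[[1,0,0],[0,0,0],0.95],[[1,0,0],[0,0,0],0.95],[[1,0,0],[0,0,0],0.76],[[1,0,0],[0,0,0],0.76],[[1,0,0],[0,0,0],0.76],[[1,0,0],[0,0,0],0.76]]'
python3 -m handwheel '[[[-20,0,0],[0,0,0],0.76],[[-60,0,0],[0,0,0],0.76],[[-100,0,0],[0,0,0],0.76],[[-130,0,0],[0,0,0],0.7],[[-130,0,0],[0,0,0],0.7],[[-130,0,0],[0,0,0],0.7]]'
python3 - <<'E'
from h import *
go(.45,-.005,.107,1.876)
cv2.imwrite('pics/w18.png',robot.snapshot('wrist'))
E
```

```text
t: 21.62
position: [0.6407, -0.07, -0.0252]
ee_rot: [1.134, 1.571, 0.938]
ft_force: [-0.1, 0.6, 0.4]
grip_width: 0.244
t: 22.12
position: [0.6426, -0.0704, 0.1083]
ee_rot: [0.014, 1.564, -0.182]
ft_force: [0.8, -0.2, -1.0]
grip_width: 0.297
t 22.12 pos [ 0.6426 -0.0704  0.1083] psi 1.375 w 0.297 | shift mm [  -0.    26.7 -201.7] turn [-0.501  0.006  0.002]
```

View pics/w18.png

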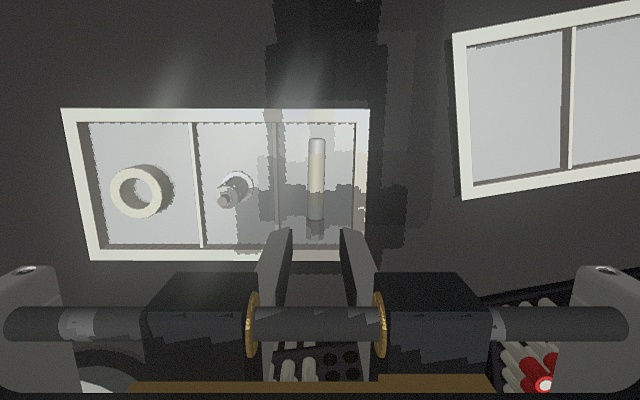

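The long tube is lying in the narrow end compartment, about u=316, v=137–240. Next is the short tube.

```bash
python3 -m handwheel '[[[0,27,-202],[-0.5,0,0],0.45],[[0,27,-202],[-0.5,0,0],0.45],[[0,27,-202],[-0.5,0,0],0.45],[[0,27,-202],[-0.5,0,0],0.45],[[0,27,-202],[-0.5,0,0],0.45],[[0,27,-202],[-0.5,0,0],0.45],[[0,27,-202],[-0.5,0,0],0.45],[[0,27,-202],[-0.5,0,0],0.45]]'
python3 -m handwheel '[[[0,0,0],[0,0,0],0.45],[[0,0,0],[0,0,0],0.45]]'
python3 - <<'E'
from h import *
go(.45,-.005,-.0285,1.876)
c=cam('wrist');i=robot.snapshot('wrist')
print(px(c,[.45,-.005,.0075]));crop(i,200,90,240,160,3,'w19.png')
E
```

```text
t: 22.83
position: [0.4477, -0.0044, 0.1037]
ee_rot: [2.798, 1.57, 3.102]
ft_force: [0.4, 0.2, -0.4]
grip_width: 0.55
t: 23.0
position: [0.449, -0.0047, 0.1045]
ee_rot: [2.694, 1.57, 2.998]
ft_force: [-0.1, 0.1, 0.1]
grip_width: 0.551
t 23.0 pos [ 0.449  -0.0047  0.1045] psi 1.874 w 0.551 | shift mm [133.   -0.6   1. ] turn [-0.002 -0.    -0.   ]
[315.56426965 192.58108777]
```

View pics/w19.png

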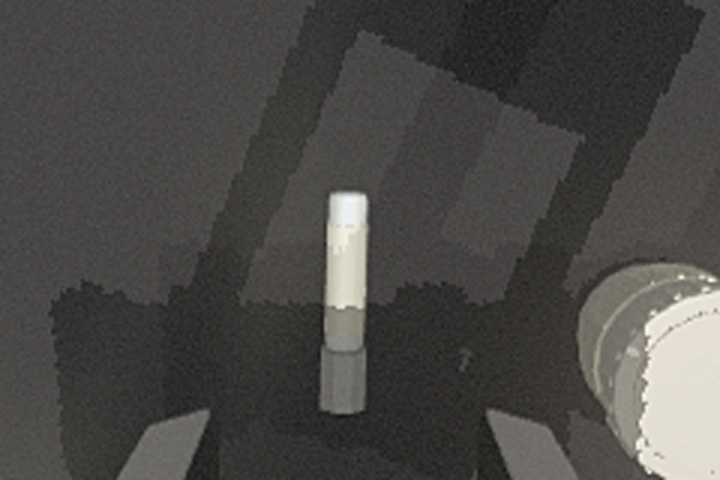

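The large cup stands close enough that the gripper body could touch its lid when it comes down on the tube. So I'll move the cup first, then the tube.

```bash
python3 -c "
from h import *
go(.429,.094,.12,1.546)"
```

```text
t 23.05 pos [ 0.4489 -0.0047  0.1046] psi 1.874 w 0.552 | shift mm [-15.4 100.1  10.5] turn [ 0.328 -0.    -0.   ]
```

```bash
python3 -m handwheel '[[[-15,100,10],[0.328,0,0],0.05],[[-15,100,10],[0.328,0,0],0.05],[[-15,100,10],[0.328,0,0],0.05],[[-15,100,10],[0.328,0,0],0.05],[[-15,100,10],[0.328,0,0],0.05],[[-15,100,10],[0.328,0,0],0.05],[[-15,100,10],[0.328,0,0],0.05]]'
python3 - <<'E'
from h import *
go(.429,.094,.014,1.546)
c=cam('wrist');i=robot.snapshot('wrist')
print(px(c,[.429,.094,.068]));crop(i,200,110,240,180,3,'w20.png')
E
```

```text
t: 23.63
position: [0.4278, 0.0932, 0.1194]
ee_rot: [-2.476, 1.57, -2.501]
ft_force: [-0.5, 0.5, -0.2]
grip_width: 0.948
t 23.63 pos [0.4278 0.0932 0.1194] psi 1.547 w 0.948 | shift mm [105.4   0.9   1.2] turn [ 0.001 -0.001  0.001]
[317.49391408 205.25637048]
```

View pics/w20.png

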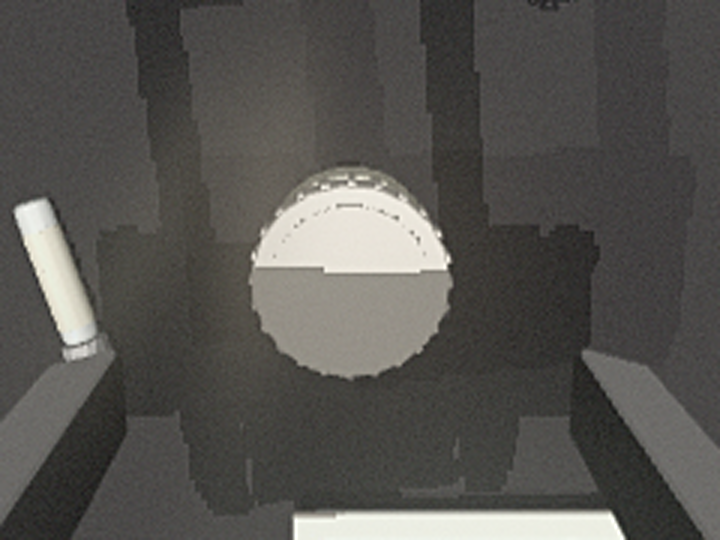

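```bash
python3 -m handwheel '[[[40,0,-1],[0,0,0],0.05],[[80,0,-1],[0,0,0],0.05],[[105,0,-1],[0,0,0],0.05],[[105,0,-1],[0,0,0],0.05],[[105,0,-1],[0,0,0],0.1],[[105,0,-1],[0,0,0],0.3],[[105,0,-1],[0,0,0],0.6],[[105,0,-1],[0,0,0],0.6]]' 20
python3 -m handwheel '[[[0,0,0],[0,0,0],0.6],[[0,0,0],[0,0,0],0.6],[[0,0,0],[0,0,0],0.6],[[0,0,0],[0,0,0],0.6],[[0,0,0],[0,0,0],0.6],[[0,0,0],[0,0,0],0.6]]'
python3 -m handwheel '[[[-15,0,0],[0,0,0],0.6],[[-30,0,0],[0,0,0],0.6],[[-60,0,0],[0,0,0],0.6],[[-80,0,0],[0,0,0],0.6],[[-80,0,0],[0,0,0],0.6],[[-80,0,0],[0,0,0],0.6]]'
python3 - <<'E'
from h import *
c,s=np.cos(-.025),np.sin(-.025)
f=lambda x,y:(.6065+c*x-s*y,.1651+s*x+c*y)
print(f(0,-.052),f(0,.055))
go(*f(0,-.052),.1,1.546)
cv2.imwrite('pics/w21.png',robot.snapshot('wrist'))
crop(robot.snapshot('side'),190,90,200,150,4,'s21.png')
E
```

```text
t: 24.35
position: [0.4285, 0.0942, 0.0172]
ee_rot: [0.12, 1.566, 0.096]
ft_force: [1.0, -0.0, -0.2]
grip_width: 0.723
t: 24.85
position: [0.4276, 0.0942, 0.0161]
ee_rot: [0.079, 1.568, 0.055]
ft_force: [0.0, -0.6, 5.5]
grip_width: 0.596
t: 25.35
position: [0.427, 0.0943, 0.0953]
ee_rot: [0.197, 1.569, 0.174]
ft_force: [0.4, -0.7, -0.7]
grip_width: 0.594
(np.float64(0.605200135412435), np.float64(0.11311624915366347)) (np.float64(0.6078748567753092), np.float64(0.22008281339516364))
t 25.35 pos [0.427  0.0943 0.0953] psi 1.547 w 0.594 | shift mm [ -4.4  23.  177.8] turn [ 0.001  0.002 -0.   ]
```

View pics/w21.png

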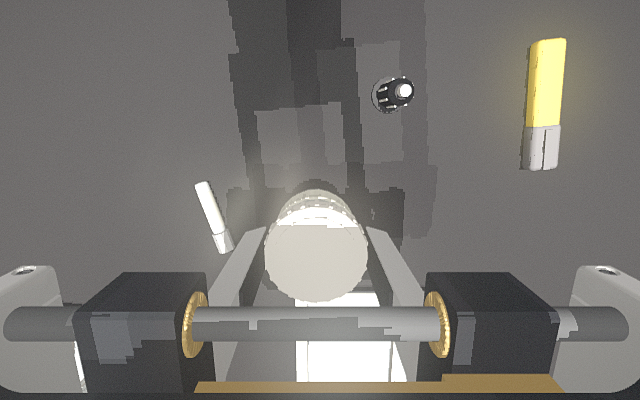

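View pics/s21.png

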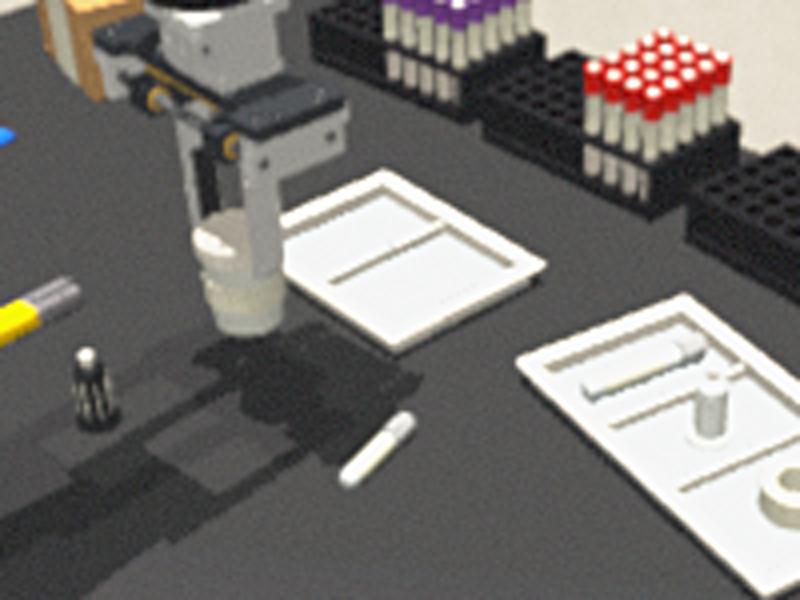

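```bash
python3 -m handwheel '[[[-4,23,178],[0,0,0],0.6],[[-4,23,178],[0,0,0],0.6],[[-4,23,178],[0,0,0],0.6],[[-4,23,178],[0,0,0],0.6],[[-4,23,178],[0,0,0],0.6],[[-4,23,178],[0,0,0],0.6],[[-4,23,178],[0,0,0],0.6]]'
python3 - <<'E'
from h import *
go(.6052,.1131,.019,1.546)
cv2.imwrite('pics/w22.png',robot.snapshot('wrist'))
E
```

```text
t: 26.03
position: [0.6035, 0.1128, 0.0957]
ee_rot: [-3.043, 1.565, -3.067]
ft_force: [0.5, 0.1, -1.0]
grip_width: 0.599
t 26.03 pos [0.6035 0.1128 0.0957] psi 1.547 w 0.599 | shift mm [76.7  0.4  2.1] turn [ 0.001 -0.006  0.001]
```

View pics/w22.png

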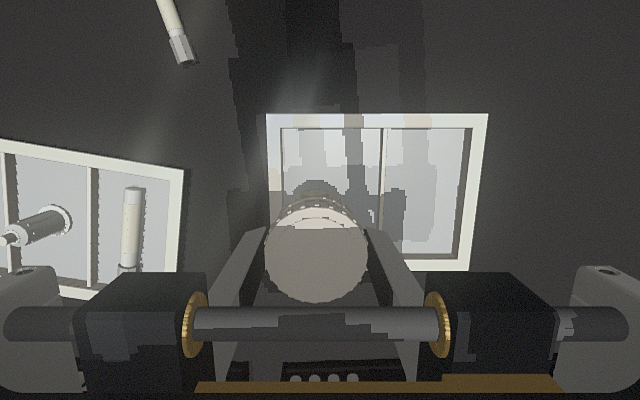

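```bash
python3 -m handwheel '[[[35,2,1],[0,0,0],0.6],[[60,2,1],[0,0,0],0.6],[[70,2,1],[0,0,0],0.6],[[74,2,1],[0,0,0],0.6],[[74,2,1],[0,0,0],0.6],[[74,2,1],[0,0,0],0.6],[[74,2,1],[0,0,0],0.6]]'
python3 -m handwheel '[[[2,0,0],[0,0,0],0.6],[[2,0,0],[0,0,0],0.6],[[2,0,0],[0,0,0],0.6]]'
```

```text
t: 26.67
position: [0.6073, 0.115, 0.0272]
ee_rot: [0.133, 1.567, 0.109]
ft_force: [0.2, -0.4, 0.7]
grip_width: 0.596
t: 26.92
position: [0.6064, 0.1149, 0.0235]
ee_rot: [0.178, 1.57, 0.154]
ft_force: [-0.2, -0.1, -1.0]
grip_width: 0.595
```

```bash
python3 -m handwheel '[[[3,0,0],[0,0,0],0.6],[[3,0,0],[0,0,0],0.6],[[3,0,0],[0,0,0],0.6]]'
python3 -m handwheel '[[[1.5,0,0],[0,0,0],0.6],[[1.5,0,0],[0,0,0],0.6],[[1.5,0,0],[0,0,0],0.6]]'
```

```text
t: 27.17
position: [0.6057, 0.1149, 0.0194]
ee_rot: [3.127, 1.57, 3.104]
ft_force: [-0.0, -0.1, -0.3]
grip_width: 0.597
t: 27.42
position: [0.6064, 0.1149, 0.0193]
ee_rot: [0.059, 1.57, 0.035]
ft_force: [-1.6, -0.8, 4.2]
grip_width: 0.598
```

Contact. Releasing and retreating straight up.

```bash
python3 -m handwheel '[[[0,0,0],[0,0,0],0.2],[[0,0,0],[0,0,0],0.2],[[0,0,0],[0,0,0],0.2],[[0,0,0],[0,0,0],0.2],[[-30,0,0],[0,0,0],0.2],[[-70,0,0],[0,0,0],0.2],[[-100,0,0],[0,0,0],0.2],[[-100,0,0],[0,0,0],0.2]]'
python3 - <<'E'
from h import *
go(.448,-.005,.12,1.876)
cv2.imwrite('pics/w23.png',robot.snapshot('wrist'))
E
```

```text
t: 28.08
position: [0.6105, 0.1154, 0.127]
ee_rot: [0.129, 1.556, 0.105]
ft_force: [0.9, 1.3, 1.2]
grip_width: 0.802
t 28.08 pos [0.6105 0.1154 0.127 ] psi 1.547 w 0.802 | shift mm [   4.5 -124.2 -159.6] turn [-0.329  0.015  0.001]
```

View pics/w23.png

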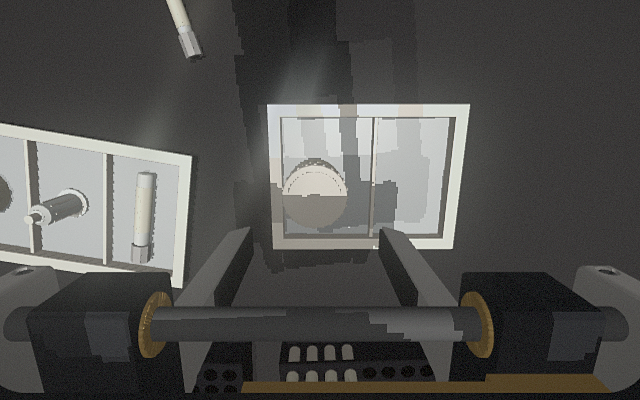

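The cup is standing inside the wider compartment at (315,193), and its foot clears the wall. Now back to the short tube.

```bash
python3 -m handwheel '[[[4,-124,-160],[-0.329,0,0],0.45],[[4,-124,-160],[-0.329,0,0],0.45],[[4,-124,-160],[-0.329,0,0],0.45],[[4,-124,-160],[-0.329,0,0],0.45],[[4,-124,-160],[-0.329,0,0],0.45],[[4,-124,-160],[-0.329,0,0],0.45],[[4,-124,-160],[-0.329,0,0],0.45],[[4,-124,-160],[-0.329,0,0],0.45]]'
python3 - <<'E'
from h import *
go(.4465,-.006,-.0285,1.876)
i=robot.snapshot('wrist');crop(i,200,90,240,160,3,'w24.png')
print(px(cam('wrist'),[.4465,-.006,.0075]))
E
```

```text
t: 28.8
position: [0.4431, -0.005, 0.1136]
ee_rot: [1.859, 1.57, 2.164]
ft_force: [0.7, -0.3, -0.0]
grip_width: 0.552
t 28.8 pos [ 0.4431 -0.005   0.1136] psi 1.876 w 0.552 | shift mm [142.1  -2.    3. ] turn [-0.    -0.    -0.001]
[314.1071858  191.83776682]
```

View pics/w24.png

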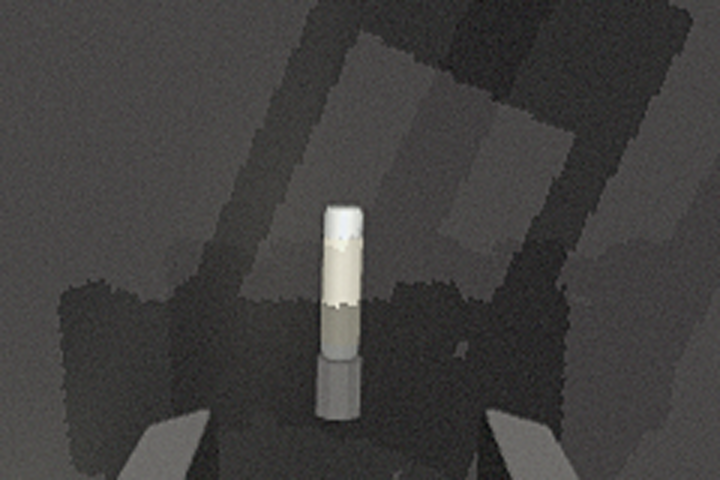

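```bash
python3 -m handwheel '[[[40,-2,2],[0,0,0],0.45],[[80,-2,2],[0,0,0],0.45],[[115,-2,2],[0,0,0],0.45],[[132,-2,2],[0,0,0],0.45],[[138,-2,2],[0,0,0],0.45],[[138,-2,2],[0,0,0],0.45],[[138,-2,2],[0,0,0],0.45],[[138,-2,2],[0,0,0],0.45]]'
python3 -m handwheel '[[[2,0,0],[0,0,0],0.45],[[2,0,0],[0,0,0],0.45],[[2,0,0],[0,0,0],0.45]]'
```

```text
t: 29.52
position: [0.4478, -0.0065, -0.0218]
ee_rot: [-0.409, 1.567, -0.103]
ft_force: [-0.1, -0.7, 0.6]
grip_width: 0.548
t: 29.77
position: [0.4464, -0.0067, -0.0248]
ee_rot: [-0.409, 1.569, -0.104]
ft_force: [0.8, 0.2, 0.1]
grip_width: 0.546
```

```bash
python3 -m handwheel '[[[4,0,0],[0,0,0],0.5],[[4,0,0],[0,0,0],0.7],[[4,0,0],[0,0,0],0.97],[[4,0,0],[0,0,0],0.97],[[4,0,0],[0,0,0],0.97],[[4,0,0],[0,0,0],0.97],[[4,0,0],[0,0,0],0.97],[[4,0,0],[0,0,0],0.97]]' 10
python3 -m handwheel '[[[0,0,0],[0,0,0],0.97],[[0,0,0],[0,0,0],0.97],[[-30,0,0],[0,0,0],0.97],[[-60,0,0],[0,0,0],0.97],[[-100,0,0],[0,0,0],0.97],[[-130,0,0],[0,0,0],0.97],[[-130,0,0],[0,0,0],0.97],[[-130,0,0],[0,0,0],0.97]]'
python3 - <<'E'
from h import *
go(.6079,.220,.1,1.546)
cv2.imwrite('pics/w25.png',robot.snapshot('wrist'))
E
```

```text
t: 30.43
position: [0.4457, -0.0065, -0.0296]
ee_rot: [0.14, 1.571, 0.446]
ft_force: [0.1, 0.3, 0.5]
grip_width: 0.131
t: 31.1
position: [0.4472, -0.0068, 0.1026]
ee_rot: [-0.431, 1.566, -0.126]
ft_force: [-0.6, -0.2, -0.3]
grip_width: 0.131
t 31.1 pos [ 0.4472 -0.0068  0.1026] psi 1.876 w 0.131 | shift mm [  3.3 168.  221.4] turn [0.33  0.005 0.001]
```

View pics/w25.png

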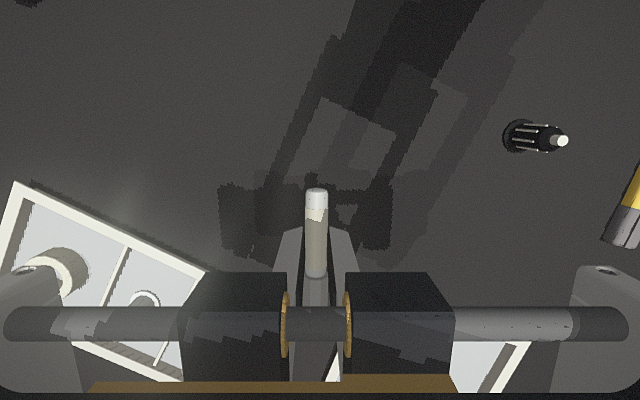

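```bash
python3 -m handwheel '[[[0,168,221],[0.33,0,0],0.97],[[0,168,221],[0.33,0,0],0.97],[[0,168,221],[0.33,0,0],0.97],[[0,168,221],[0.33,0,0],0.97],[[0,168,221],[0.33,0,0],0.97],[[0,168,221],[0.33,0,0],0.97],[[0,168,221],[0.33,0,0],0.97],[[0,168,221],[0.33,0,0],0.97]]'
python3 -m handwheel '[[[0,0,0],[0,0,0],0.97],[[0,0,0],[0,0,0],0.97]]'
python3 - <<'E'
from h import *
go(.6079,.220,-.0255,1.546)
cv2.imwrite('pics/w26.png',robot.snapshot('wrist'))
E
```

```text
t: 31.82
position: [0.6061, 0.2249, 0.0945]
ee_rot: [3.034, 1.565, 3.014]
ft_force: [-0.8, -0.3, -1.0]
grip_width: 0.131
t: 31.98
position: [0.6043, 0.2193, 0.0977]
ee_rot: [-2.754, 1.566, -2.778]
ft_force: [-0.2, 0.7, -0.3]
grip_width: 0.131
t 31.98 pos [0.6043 0.2193 0.0977] psi 1.546 w 0.131 | shift mm [123.1   1.    4.1] turn [ 0.    -0.005  0.002]
```

View pics/w26.png

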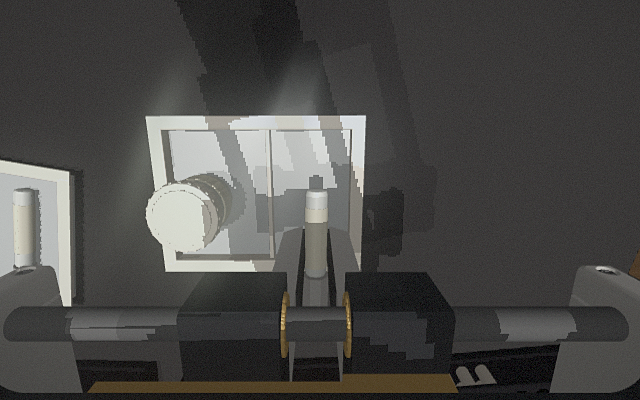

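```bash
python3 -m handwheel '[[[40,0,2],[0,0,0],0.97],[[70,0,2],[0,0,0],0.97],[[90,0,2],[0,0,0],0.97],[[100,0,2],[0,0,0],0.97],[[105,0,2],[0,0,0],0.97],[[108,0,2],[0,0,0],0.97],[[108,0,2],[0,0,0],0.97],[[108,0,2],[0,0,0],0.97]]'
python3 - <<'E'
from h import *
go(.6079,.22,-.0255,1.546)
crop(robot.snapshot('side'),220,70,150,112,5,'s27.png')
crop(robot.snapshot('scene'),330,80,150,130,5,'sc27.png')
E
```

```text
t: 32.7
position: [0.6092, 0.2201, -0.0056]
ee_rot: [0.292, 1.567, 0.267]
ft_force: [-0.1, 0.1, -0.6]
grip_width: 0.139
t 32.7 pos [ 0.6092  0.2201 -0.0056] psi 1.546 w 0.139 | shift mm [19.9 -0.2 -1.3] turn [-0.     0.003 -0.001]
```

View pics/s27.png

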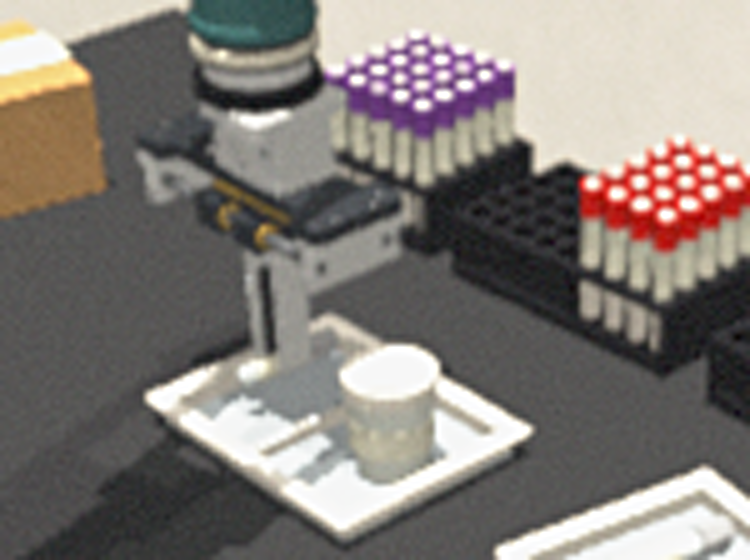

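View pics/sc27.png

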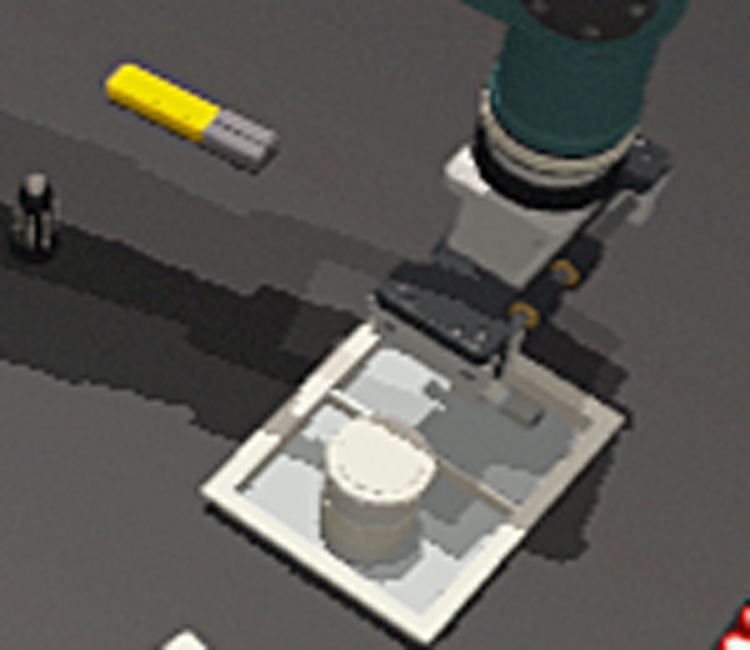

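```bash
python3 -m handwheel '[[[6,0,0],[0,0,0],0.97],[[6,0,0],[0,0,0],0.97],[[6,0,0],[0,0,0],0.97]]'
python3 -m handwheel '[[[6,0,0],[0,0,0],0.97],[[6,0,0],[0,0,0],0.97],[[6,0,0],[0,0,0],0.97]]'
python3 - <<'E'
from h import *
go(.6079,.22,-.0255,1.546)
crop(robot.snapshot('side'),220,70,150,112,5,'s28.png')
E
```

```text
t: 33.05
position: [0.6076, 0.22, -0.0141]
ee_rot: [-2.892, 1.57, -2.917]
ft_force: [0.3, 0.1, -0.7]
grip_width: 0.134
t: 33.3
position: [0.6073, 0.22, -0.0205]
ee_rot: [-2.91, 1.569, -2.935]
ft_force: [0.2, 0.5, 0.2]
grip_width: 0.134
t 33.3 pos [ 0.6073  0.22   -0.0205] psi 1.546 w 0.134 | shift mm [5.  0.1 0.6] turn [ 0.    -0.001  0.   ]
```

View pics/s28.png

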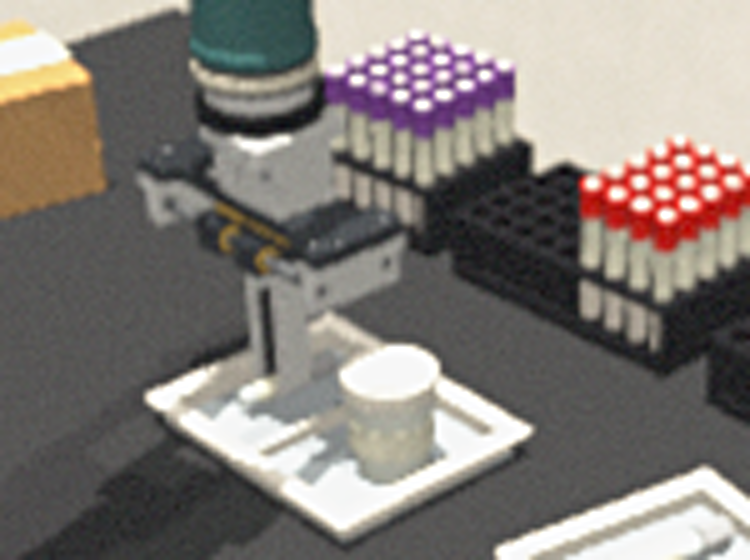

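Clear of the cup. I'll go down the last few millimetres, release and retreat.

```bash
python3 -m handwheel '[[[4,0,0],[0,0,0],0.97],[[4,0,0],[0,0,0],0.97],[[4,0,0],[0,0,0],0.97]]'
python3 -m handwheel '[[[1,0,0],[0,0,0],0.97],[[1,0,0],[0,0,0],0.78],[[1,0,0],[0,0,0],0.78],[[1,0,0],[0,0,0],0.78],[[1,0,0],[0,0,0],0.78]]'
python3 -m handwheel '[[[-20,0,0],[0,0,0],0.78],[[-60,0,0],[0,0,0],0.78],[[-100,0,0],[0,0,0],0.78],[[-140,0,0],[0,0,0],0.7],[[-160,0,0],[0,0,0],0.7],[[-160,0,0],[0,0,0],0.7],[[-160,0,0],[0,0,0],0.7]]'
python3 - <<'E'
from h import *
go(.45,.3,.2,1.546)
cv2.imwrite('pics/w29.png',robot.snapshot('wrist'))
E
```

```text
t: 33.6
position: [0.6076, 0.22, -0.0241]
ee_rot: [-2.983, 1.57, -3.008]
ft_force: [-0.1, 0.8, 0.6]
grip_width: 0.136
t: 34.02
position: [0.608, 0.2201, -0.0245]
ee_rot: [0.412, 1.57, 0.387]
ft_force: [-0.9, 0.7, -0.3]
grip_width: 0.221
t: 34.6
position: [0.6089, 0.2203, 0.1374]
ee_rot: [0.3, 1.567, 0.275]
ft_force: [0.1, 0.3, -0.3]
grip_width: 0.302
t 34.6 pos [0.6089 0.2203 0.1374] psi 1.546 w 0.302 | shift mm [ -63.2   75.8 -160.6] turn [ 0.     0.004 -0.001]
```

View pics/w29.png

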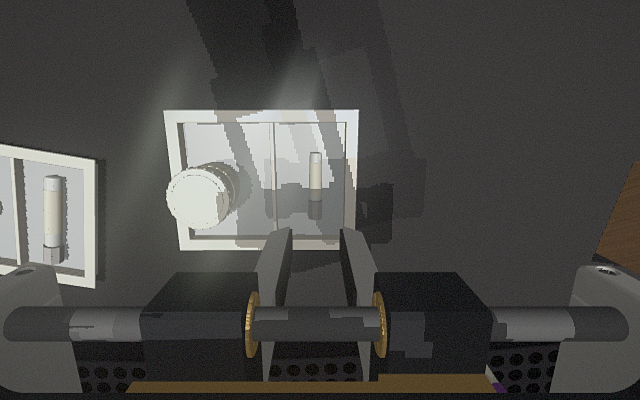

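```bash
python3 -m handwheel '[[[-80,80,-160],[0,0,0],0.7],[[-80,80,-160],[0,0,0],0.7],[[-80,80,-160],[0,0,0],0.7],[[-80,80,-160],[0,0,0],0.7],[[-80,80,-160],[0,0,0],0.7],[[-80,80,-160],[0,0,0],0.7],[[-80,80,-160],[0,0,0],0.7]]'
python3 - <<'E'
from h import *
i=robot.snapshot('scene'); j=robot.snapshot('side')
cv2.imwrite('pics/scF.png',i)
crop(i,260,110,200,150,4,'f1.png');crop(i,210,190,200,140,4,'f2.png');crop(j,220,110,220,140,3.6,'f3.png')
E
```

```text
t: 35.23
position: [0.4486, 0.3043, 0.2139]
ee_rot: [-2.415, 1.569, -2.437]
ft_force: [-0.2, -0.0, -0.3]
grip_width: 0.299
```

View pics/scF.png

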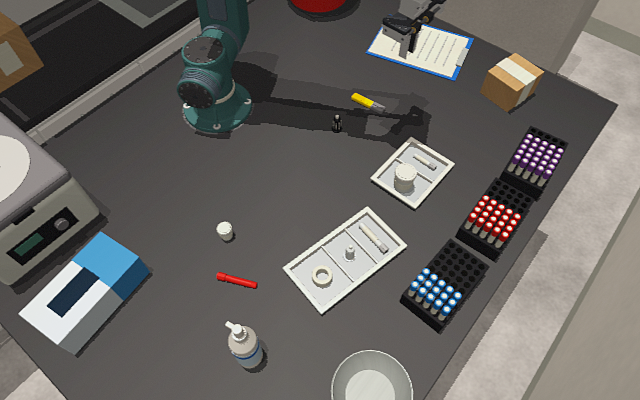

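View pics/f1.png

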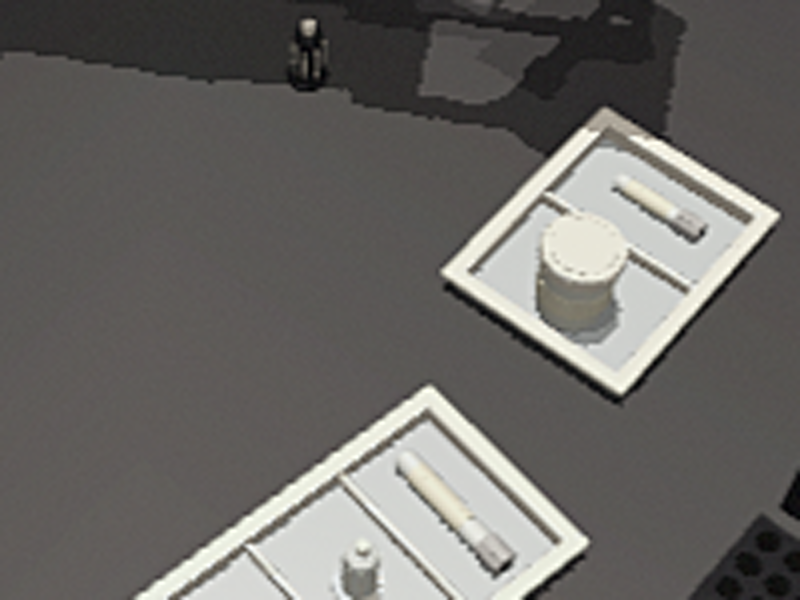

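View pics/f2.png

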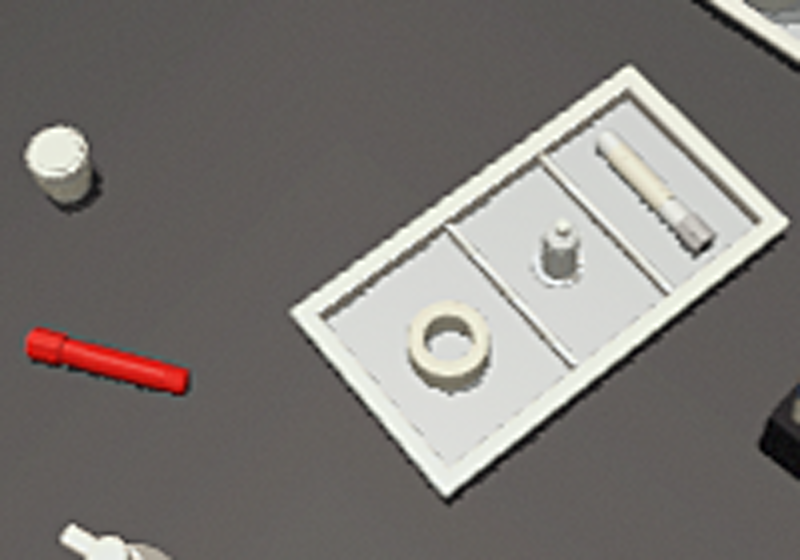

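View pics/f3.png

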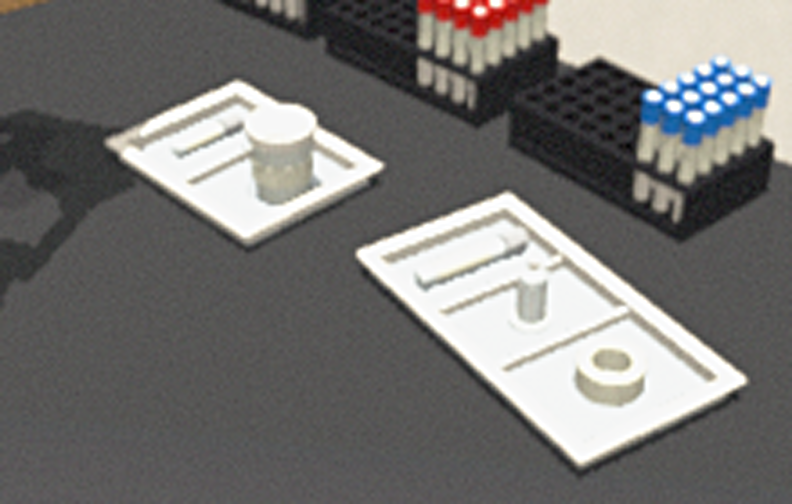

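```bash
python3 - <<'E'
from h import *
c=cam('scene')
P=lambda o,p,z:pt(c,(p[0]+.5)/4-.5+o[0],(p[1]+.5)/4-.5+o[1],z)[:2]
def T(X,t,yaw): 
    d=X-np.array(t);return np.array([np.cos(yaw)*d[0]+np.sin(yaw)*d[1],-np.sin(yaw)*d[0]+np.cos(yaw)*d[1]]).round(4)
B=((.6227,-.16),-.196);S=((.6065,.1651),-.0249)
A=(260,110);D=(210,190)
print('long',T((P(A,(403,463),.012)+P(A,(499,562),.012))/2,*B))
print('short',T((P(A,(618,183),.0105)+P(A,(697,233),.0105))/2,*S))
print('cup',T(P(A,(586,248),.071),*S))
print('tape',T(P(D,(449,337),.027),*B));print('holder',T(P(D,(558,264),.006),*B),T(P(D,(563,226),.06),*B))
s,_=st();print(s['t'],s['position'])
E
```

```text
long [0.001  0.0897]
short [0.0034 0.0523]
cup [ 0.0038 -0.0507]
tape [ 0.0014 -0.0773]
holder [-0.0002  0.0128] [0.0004 0.0126]
35.3333 [0.4495835  0.30314733 0.21251201]
```

All five are well within their bounds, and the stock is where it was. Handing in.

```bash
python3 -c "
from cell import robot
print(robot.close_job())"
```

```text
the job is handed in; nothing more can be done
None
```

Both kits are made up and the job is handed in after about 35 s of robot time; `close_job` gave no verdict.

**Final check (scene camera, tray frame, mm):**

| Item | x | y |
|---|---|---|
| Long tube | 1 | 90 |
| Tube holder | 0 | 13 |
| Tape roll | 1 | −77 |
| Short tube | 3 | 52 |
| Large cup | 4 | −51 |

- **Placement:** all five are inside their x and y limits. In the pictures the tubes and the tape lie flat, and the holder and cup stand upright. I judged heights and tilt from the pictures and the placing forces, not by a separate measurement.
- **Left alone:** the small cup, highlighter, spray bottle and the red and black look-alikes are where they were in the first picture. That was checked by eye only. The arm is well clear of everything.

**What went wrong or disagreed:**
- **Missed grasp:** the first try at the holder closed on nothing. The pictures showed the fingertips sitting about 28 mm above the reported TCP, so I went that much lower for the rest. The holder may have shifted a few millimetres but stayed standing.
- **Cup before tube:** I moved the large cup before the short tube, because the gripper body could have touched its lid. I set the cup about 12 mm off the centre of its compartment for the same reason.

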